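# Pack the tea chest in running bond, shut its stayed lid and put the scoop on top

### The arm

A 6-joint arm with a two-finger parallel gripper is mounted at the origin on the work surface. World frame = base frame: x ahead of the robot, y to its left, z up, the work surface at z = 0. Lengths are in m, angles in rad, forces in N, time in s.
With the tool pointing down it reaches from about 0.225 to 0.875 m from the base axis. Payload 3.4 kg.
Tool frame: the origin (TCP) lies on the centre line of the jaws, within the pads' length; the fingertips stand 22 mm ahead of it and the grasp point (between the pads) lies 3 mm ahead of it; z points along the fingers, y is the line along which they close (so a half turn about z gives the same grasp; the last joint's range is limited). The gripper opens to 85 mm and grips with 20 to 120 N. Pads are 22 mm wide; open, the fingers measure 114 mm over their backs; the gripper's body (76 mm by 85 mm) begins 54 mm behind the grasp point. The pads swing forward as they close: fully open they stand 13 mm farther back than shut.
Start: joints at [-1.312, 0.276, 1.505, -0, 1.361, -0.121], TCP at [0.213, -0.534, 0.253] pointing down, gripper open.
Joint ranges: [-2.89, 2.89], [-0.75, 2.08], [0.22, 2.7], [-1.18, 4.32], [0.11, 2.71], [-2.7, 2.7]. Speed limits (rad/s): [2.57, 2.57, 3.14, 3.14, 3.14, 3.14].

### API

Orientations are given as a unit quaternion [w, x, y, z].
In Python, from rig import manip gives the robot as it stands.
- The arm moves only by the shell command python3 steer.py 'ROWS' [OPENING] [FORCE]. ROWS is rows parted by semicolons, their numbers by spaces, 1 to 5 of them, each of 4 numbers: dx, dy, dz in m, then a turn about the tool's z in rad; each row shifts and turns the commanded pose from where the row before left it, along the tool's axes as they then stand; what a row does not reach is not made up. A row lasts 1/12 s, in which the tool goes at most 0.0417 m and 0.125 rad, less where a joint would pass 70% of its speed; a pose out of reach is approached as far as the arm can. OPENING is the finger opening in m, set as the command begins (- or left out keeps the last). The fingers move at their own pace and stop on an object; FORCE is the grip in N (left out, the last holds). Time passes only in rows, so rows that do not move let the fingers close. It prints the time, the measured TCP pose, the force, the opening and the grip force at its end.
- manip.get_state(): the state, without advancing time (a new reading comes with each control period).
- manip.get_image(name): name is "scene" or "top" or "wrist"; returns a dict with "img" (400x640x3 uint8, red, green, blue), "camera_matrix" (3x3 intrinsics, pixels), "T" (4x4, takes a point from camera to world coordinates); the wrist camera has in their place "hand_eye" (4x4, takes a point from camera to tool coordinates, whose origin is the TCP and whose axes are the flange's). Camera axes: x right, y down, z forward; pixel columns grow to the right and rows downward; lengths in m; the calibration is good to about 2 mm. The wrist camera is an equidistant fisheye: a pixel r from the principal point sees the ray r / f radians off the axis. A picture is of the moment at which its call begins: read the wrist's pose just before it. There is no depth.
- manip.sign_off(): hands the job in; it is judged then, once.
The state is a dict: "clock": time; "qpos": joint angles; "qd": joint speeds; "effort": joint torques, N m; "position": TCP position; "ee_rot": TCP orientation; "contact_force": force on the tool from outside, world axes, zero at the start; "moment": the same for the moment, N m; "width": finger opening in m; "gripper_force": force on a finger pad.
Only numpy, scipy, OpenCV 4.12 (cv2) and the standard library are available. Lean on these libraries where they do the work, as an engineer would, in place of code of your own. Each camera call takes 0.05 s, during which the arm holds its last target. There are 200 camera calls.

### The job

Lay all the tea cartons from the kettle tray flat in the open tea chest, in running bond along the green strip down its middle: three end to end on the floor, the next one or two on top of these, each offset half a carton so that it bridges a joint below, and a sixth, if there is one, on a third course across the joint between those two. With every carton laid, lift the red knob at the knee of the folding lid stay well past centre so that it unlocks while the lid still stands, then lower the lid gently until it is fully shut. Last, set the blue scoop down on the shut lid, where it is kept. Leave the mug, cafetière, biscuit tin and sugar jar where they are.

Things in the scene. Friction and masses are not known exactly. Their poses are not given: they have to be found in the camera images.
- chest: open wooden tea chest, fixed, 150 mm (its x) by 292 mm (its y), rim 105 mm high, walls and floor 8 mm thick (134 by 276 by 97 mm inside); origin at the centre of its underside, z up. A green strip 50 mm wide marks the middle of the floor along chest y, at x = 0. Lid hinge along the +x (far) rim, stay outside the +y end wall
- place0 (a point): a place for a carton, first course: where the centre of its underside belongs (on chest x = 0, y = -87 mm, 0 mm above the chest floor), its long side along chest y, either way round (places are pitched 87 mm, a 3 mm gap)
- place1 (a point): a place for a carton, first course: where the centre of its underside belongs (on chest x = 0, y = 0 mm, 0 mm above the chest floor), its long side along chest y, either way round
- place2 (a point): a place for a carton, first course: where the centre of its underside belongs (on chest x = 0, y = 87 mm, 0 mm above the chest floor), its long side along chest y, either way round
- place3 (a point): a place for a carton, second course: where the centre of its underside belongs (on chest x = 0, y = -44 mm, 30 mm above the chest floor), its long side along chest y, either way round
- place4 (a point): a place for a carton, second course: where the centre of its underside belongs (on chest x = 0, y = 44 mm, 30 mm above the chest floor), its long side along chest y, either way round
- place5 (a point): a place for a carton, third course: where the centre of its underside belongs (on chest x = 0, y = 0 mm, 60 mm above the chest floor), its long side along chest y, either way round
- chest_lid (a joint): angle of the lid: 0 as it starts, standing open 95 degrees from shut; grows as it is lowered to 1.658 rad, shut on the rim (a stop). The hinge is stiff (0.32 N m friction), so that the lid stays where it is left and must be pushed all the way down. With the stay locked it cannot be lowered. Never swing it faster than 2.5 rad/s
- lid_hinge (a point): middle of the hinge line, which runs along chest y on top of the back wall (chest x = +75, z = 105 mm). The lid is a board 150 mm from hinge to free edge, 292 mm long, 10 mm thick: its inner face passes through the hinge line, its outer face lies 10 mm beyond (behind when open, on top when shut)
- stay_knee (a joint): knee of the folding lid stay (two steel links of 82 mm outside the chest's +y end): 0 = locked, knee just below the straight line, on its stop; 0.14 = straight; grows as the knee is lifted and folds, to about 2.6 with the lid shut. From 0.5 it is well unlocked: the lid can be pushed down and the stay folds by itself. Light to move (a few N); friction keeps it where it is left
- stay_knob (a point): middle of the red knob's grip length: a round bar of diameter 20 mm standing out along chest +y at the knee, 46 mm long (16 mm to either side of this point is free to grip); 40 mm outside the chest's end, 42 mm in front of the hinge line and 114 mm above the dresser when locked
- stay_pivot (a point): on the axis of the stay's lower pivot (parallel to chest y, fixed to the chest), level along that axis with stay_knob: the knob swings about this axis at a radius of 82 mm, up and toward the robot (chest -x) as it unlocks
- tray: flat grey tray, fixed, 460 by 380 mm, floor 6 mm thick, rim 14 mm high; origin at the centre of its underside. The cartons start on it, their long sides roughly along its x
- carton0: tea carton, a rigid brown box with a coloured band, 84 (its x) by 50 (y) by 30 mm (z), about 120 g; origin at the centre of its underside. Four to six cartons are present; an absent one gives None
- carton1: tea carton, a rigid brown box with a coloured band, 84 (its x) by 50 (y) by 30 mm (z), about 120 g; origin at the centre of its underside. Four to six cartons are present; an absent one gives None
- carton2: tea carton, a rigid brown box with a coloured band, 84 (its x) by 50 (y) by 30 mm (z), about 120 g; origin at the centre of its underside. Four to six cartons are present; an absent one gives None
- carton3: tea carton, a rigid brown box with a coloured band, 84 (its x) by 50 (y) by 30 mm (z), about 120 g; origin at the centre of its underside. Four to six cartons are present; an absent one gives None
- carton4: tea carton, a rigid brown box with a coloured band, 84 (its x) by 50 (y) by 30 mm (z), about 120 g; origin at the centre of its underside. Four to six cartons are present; an absent one gives None
- carton5: tea carton, a rigid brown box with a coloured band, 84 (its x) by 50 (y) by 30 mm (z), about 120 g; origin at the centre of its underside. Four to six cartons are present; an absent one gives None
- mug: speckled grey stoneware mug, 95 mm high, 82 mm across, handle on its +y; origin at the centre of its underside. Leave alone
- cafetiere: glass cafetière, 92 mm across, plunger raised to 232 mm, handle on its +x; origin at the centre of its underside. Leave alone
- scoop: blue plastic measuring scoop on the tray, 125 mm long; origin under the centre of its cup (38 mm across, 26 mm high, mouth up). Its handle, a flat bar 14 mm wide and 5 mm thick, runs along the scoop's +y from 15 to 105 mm, its middle 21 mm above the underside, with a foot at its end (y = 101 mm). Grip it across the handle, about y = 55 mm; 30 g
- tin: steel biscuit tin with spring clip, 134 by 174 by 85 mm, beside the tray; origin at the centre of its underside. Leave alone
- sugar_jar: white sugar jar with wooden lid, 74 mm across, 100 mm high; origin at the centre of its underside. Leave alone

How it is judged:
On the way, in this order (a step that is already met when the one before it is completed fails the run):
1. every carton is laid in its course in the chest, with the lid still standing open (angle between each of carton0, carton1, carton2, carton3, carton4, carton5's own z axis and vertical below 0.15 rad and angle between the x axis of each of carton0, carton1, carton2, carton3, carton4, carton5 and the y axis of chest, either way round below 0.2 rad and linear speed of each of carton0, carton1, carton2, carton3, carton4, carton5 below 0.03 m/s and (distance between carton0 and place0 below 0.018 m or distance between carton0 and place1 below 0.018 m or distance between carton0 and place2 below 0.018 m or distance between carton0 and place3 below 0.018 m or distance between carton0 and place4 below 0.018 m or distance between carton0 and place5 below 0.018 m) and (distance between carton1 and place0 below 0.018 m or distance between carton1 and place1 below 0.018 m or distance between carton1 and place2 below 0.018 m or distance between carton1 and place3 below 0.018 m or distance between carton1 and place4 below 0.018 m or distance between carton1 and place5 below 0.018 m) and (distance between carton2 and place0 below 0.018 m or distance between carton2 and place1 below 0.018 m or distance between carton2 and place2 below 0.018 m or distance between carton2 and place3 below 0.018 m or distance between carton2 and place4 below 0.018 m or distance between carton2 and place5 below 0.018 m) and (distance between carton3 and place0 below 0.018 m or distance between carton3 and place1 below 0.018 m or distance between carton3 and place2 below 0.018 m or distance between carton3 and place3 below 0.018 m or distance between carton3 and place4 below 0.018 m or distance between carton3 and place5 below 0.018 m) and (distance between carton4 and place0 below 0.018 m or distance between carton4 and place1 below 0.018 m or distance between carton4 and place2 below 0.018 m or distance between carton4 and place3 below 0.018 m or distance between carton4 and place4 below 0.018 m or distance between carton4 and place5 below 0.018 m) and (distance between carton5 and place0 below 0.018 m or distance between carton5 and place1 below 0.018 m or distance between carton5 and place2 below 0.018 m or distance between carton5 and place3 below 0.018 m or distance between carton5 and place4 below 0.018 m or distance between carton5 and place5 below 0.018 m) and value of joint chest_lid below 0.3 rad), for 0.2 s.
2. the stay's knee is lifted past centre while the lid still stands (value of joint stay_knee above 0.5 rad and value of joint chest_lid below 0.9 rad), for 0.2 s.
3. the lid is lowered until shut (value of joint chest_lid above 1.618 rad), for 0.2 s.
At the end, for the whole second after the job is handed in: each carton present lies flat and at rest in the chest, within 18 mm of a running-bond place and within 0.2 rad of the chest's length, the lid is shut to within 0.04 rad, and the scoop rests on the lid (angle between each of carton0, carton1, carton2, carton3, carton4, carton5's own z axis and vertical below 0.15 rad and angle between the x axis of each of carton0, carton1, carton2, carton3, carton4, carton5 and the y axis of chest, either way round below 0.2 rad and linear speed of each of carton0, carton1, carton2, carton3, carton4, carton5, scoop below 0.03 m/s and (distance between carton0 and place0 below 0.018 m or distance between carton0 and place1 below 0.018 m or distance between carton0 and place2 below 0.018 m or distance between carton0 and place3 below 0.018 m or distance between carton0 and place4 below 0.018 m or distance between carton0 and place5 below 0.018 m) and (distance between carton1 and place0 below 0.018 m or distance between carton1 and place1 below 0.018 m or distance between carton1 and place2 below 0.018 m or distance between carton1 and place3 below 0.018 m or distance between carton1 and place4 below 0.018 m or distance between carton1 and place5 below 0.018 m) and (distance between carton2 and place0 below 0.018 m or distance between carton2 and place1 below 0.018 m or distance between carton2 and place2 below 0.018 m or distance between carton2 and place3 below 0.018 m or distance between carton2 and place4 below 0.018 m or distance between carton2 and place5 below 0.018 m) and (distance between carton3 and place0 below 0.018 m or distance between carton3 and place1 below 0.018 m or distance between carton3 and place2 below 0.018 m or distance between carton3 and place3 below 0.018 m or distance between carton3 and place4 below 0.018 m or distance between carton3 and place5 below 0.018 m) and (distance between carton4 and place0 below 0.018 m or distance between carton4 and place1 below 0.018 m or distance between carton4 and place2 below 0.018 m or distance between carton4 and place3 below 0.018 m or distance between carton4 and place4 below 0.018 m or distance between carton4 and place5 below 0.018 m) and (distance between carton5 and place0 below 0.018 m or distance between carton5 and place1 below 0.018 m or distance between carton5 and place2 below 0.018 m or distance between carton5 and place3 below 0.018 m or distance between carton5 and place4 below 0.018 m or distance between carton5 and place5 below 0.018 m) and z of scoop in the frame of chest between 0.105 and 0.15 m and x of scoop in the frame of chest between -0.08 and 0.08 m and y of scoop in the frame of chest between -0.15 and 0.15 m and value of joint chest_lid above 1.618 rad and velocity of joint chest_lid below 0.05 rad/s); the robot touches nothing.
It fails at once if the lid is slammed (faster than 2.5 rad/s) (velocity of joint chest_lid above 2.5 rad/s).
It fails at once if the mug, cafetière, biscuit tin or sugar jar is moved more than 30 mm or tipped (distance of any of mug, cafetiere, tin, sugar_jar from where it was at the start of the episode above 0.03 m or angle between any of mug, cafetiere, tin, sugar_jar's own z axis and vertical above 0.5 rad).
Of carton0, carton1, carton2, carton3, carton4, carton5 only 4 to 6 are there at a start; the rules pass over those that are not, and their reading is None.
At some moment in a run one of scoop may be knocked a few centimetres aside while the robot is not near it.
Once in a run the grip may slacken for a moment while it holds something.
It also fails if it takes over 210 s, if anything falls off the work surface, if the arm or the gripper's body presses on something with over 40 N, if the wrist force passes 120 N, or if a joint passes its speed limit or range.

## Working session

There is one attempt and no reset: what is moved stays moved. The work goes in short steps, Python scripts to look and compute and a shell command to move; the robot and the scene stay as the last step left them, time stands still between calls to the robot, and variables do not carry over. Pictures are saved under pics/ and viewed, at most 14 in all, crops included, and the job is handed in when it is done.

```bash
ls; mkdir -p pics
python3 - <<'E'
from rig import manip
import cv2
s=manip.get_state();print(s)
for n in("scene","top"):
    r=manip.get_image(n);cv2.imwrite(f"pics/{n}0.png",r["img"][:,:,::-1]);print(n,r["camera_matrix"],r["T"])
E
```

```text
pics
rig.py
steer.py
{'clock': 0.0, 'qpos': array([-1.31200177e+00,  2.76621783e-01,  1.50614877e+00, -1.47616197e-05,
        1.36072312e+00, -1.20993173e-01]), 'qd': array([-0.00016561, -0.00216   , -0.00064048,  0.00015218, -0.00035587,
       -0.00041567]), 'effort': array([-1.44569134e-03, -4.16782486e+01, -2.45808381e+01, -3.31723504e-04,
        1.11399003e-02, -2.07185224e-06]), 'position': array([ 0.21303061, -0.53354133,  0.25241819]), 'ee_rot': array([-9.47754552e-04,  9.82023539e-01,  1.88756102e-01, -7.26387216e-05]), 'contact_force': array([ 0.75706256, -0.80119812,  0.23098207]), 'moment': array([ 0.00913187, -0.01756033, -0.01574281]), 'gripper_force': 0.0, 'width': 0.08507380144866515}
scene [[437.89560694   0.         311.57514935]
 [  0.         437.89560694 198.5635727 ]
 [  0.           0.           1.        ]] [[ 0.91076877  0.32742154 -0.25158573  0.90856243]
 [ 0.41291065 -0.72549358  0.55060318 -0.8493462 ]
 [-0.00224449 -0.60535461 -0.79595274  1.13518543]
 [ 0.          0.          0.          1.        ]]
top [[493.18311201   0.         312.33061337]
 [  0.         493.18311201 197.59080701]
 [  0.           0.           1.        ]] [[ 1.31928291e-02 -9.82483494e-01  1.85882039e-01  2.63407220e-01]
 [-9.99912967e-01 -1.29792659e-02  2.36583554e-03 -1.41593049e-01]
 [ 8.82180578e-05 -1.85897074e-01 -9.82569219e-01  1.85307532e+00]
 [ 0.00000000e+00  0.00000000e+00  0.00000000e+00  1.00000000e+00]]
```
View pics/top0.png

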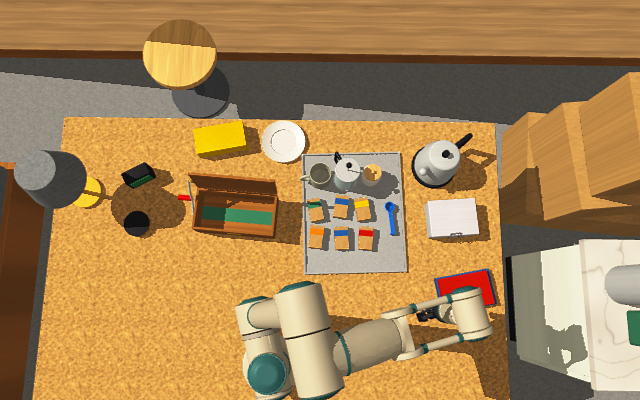

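View pics/scene0.png

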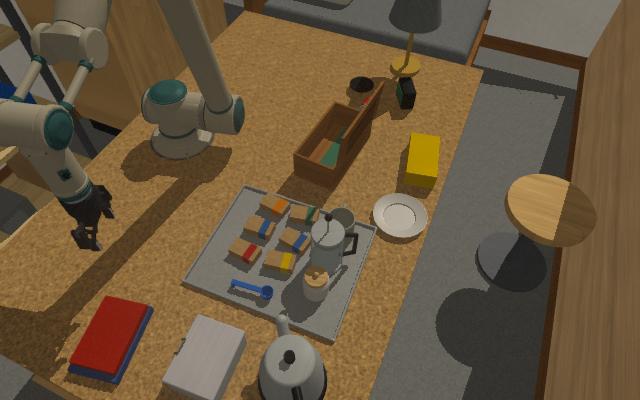

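The top view shows six cartons: back row at about (317,208), (342,208), (362,208), front row at about (317,238), (341,240), (366,238). The scoop is at (390,207), the chest at (235,210) and the red knob at (185,197). I'll look closer.

Run:
```python
import cv2,numpy as np
t=cv2.imread("pics/top0.png");s=cv2.imread("pics/scene0.png")
def crop(im,x0,y0,w,h,k,step=10):
    c=cv2.resize(im[y0:y0+h,x0:x0+w],None,fx=k,fy=k,interpolation=cv2.INTER_CUBIC)
    for x in range(x0,x0+w,step):
        cv2.line(c,((x-x0)*k,0),((x-x0)*k,6 if x%50 else 14),(255,0,255),1)
    for y in range(y0,y0+h,step): cv2.line(c,(0,(y-y0)*k),(6 if y%50 else 14,(y-y0)*k),(255,0,255),1)
    return c
a=crop(t,175,165,110,80,5);b=crop(t,295,180,110,80,5)
cv2.imwrite("pics/c1.png",np.hstack([a[:, :550],b])[:, :])
c=np.vstack([crop(t,170,165,130,75,6)]);d=crop(t,300,185,105,70,6)
cv2.imwrite("pics/c1.png",c);
w=np.zeros((600,800,3),np.uint8)
w[:300,:520]=cv2.resize(crop(t,170,165,130,75,4),(520,300)); w[300:600,:]=0
e=crop(t,295,190,120,70,5);w[:,:]=0
cv2.imwrite("pics/c2.png",e)
cv2.imwrite("pics/c3.png",crop(s,220,75,180,120,4))
```

View pics/c1.png

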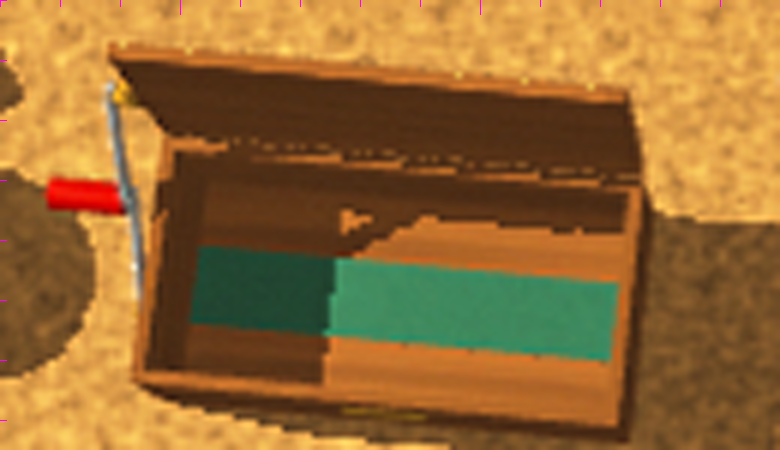

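View pics/c2.png

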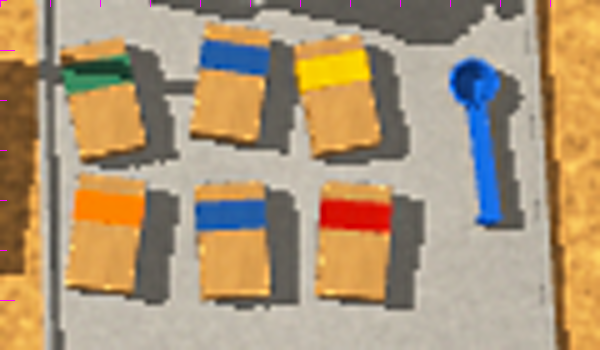

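The crops give the four corners of each carton top, of the chest rim and of the green strip, plus the scoop cup and handle end. The next step is fitting poses to these.

```bash
cat > h.py <<'E'
import numpy as np,cv2
from scipy.optimize import least_squares
CAM={'scene':(np.array([[437.89560694,0,311.57514935],[0,437.89560694,198.5635727],[0,0,1]]),np.array([[0.91076877,0.32742154,-0.25158573,0.90856243],[0.41291065,-0.72549358,0.55060318,-0.8493462],[-0.00224449,-0.60535461,-0.79595274,1.13518543],[0,0,0,1]])),
'top':(np.array([[493.18311201,0,312.33061337],[0,493.18311201,197.59080701],[0,0,1]]),np.array([[1.31928291e-02,-9.82483494e-01,1.85882039e-01,2.63407220e-01],[-9.99912967e-01,-1.29792659e-02,2.36583554e-03,-1.41593049e-01],[8.82180578e-05,-1.85897074e-01,-9.82569219e-01,1.85307532],[0,0,0,1]]))}
def ray(c,uv):
    K,T=CAM[c];d=T[:3,:3]@np.linalg.solve(K,[*uv,1]);return T[:3,3],d/np.linalg.norm(d)
def onz(c,uv,z):
    o,d=ray(c,uv);return o+d*(z-o[2])/d[2]
def proj(c,P):
    K,T=CAM[c];p=np.linalg.inv(T)@np.append(P,1);p=K@p[:3];return p[:2]/p[2]
def tri(*rays):
    A=sum(np.eye(3)-np.outer(d,d) for o,d in rays);b=sum((np.eye(3)-np.outer(d,d))@o for o,d in rays)
    p=np.linalg.solve(A,b);return p,[np.linalg.norm(np.cross(p-o,d)) for o,d in rays]
def crop2px(uv,x0,y0,k): return (np.array(uv)+.5)/k-.5+[x0,y0]
def rect(P,L,W):
    """P: 4 corners in order, first edge of length W across. returns centre, yaw of long axis"""
    P=np.array(P)[:,:2]
    tmpl=np.array([[L/2,W/2],[L/2,-W/2],[-L/2,-W/2],[-L/2,W/2]])
    def f(q):
        c,s=np.cos(q[2]),np.sin(q[2]);return ((tmpl@np.array([[c,s],[-s,c]])+q[:2])-P).ravel()
    d=(P[0]+P[1]-P[2]-P[3]);r=least_squares(f,[*P.mean(0),np.arctan2(d[1],d[0])])
    return r.x,np.sqrt((r.fun**2).mean())
E
python3 - <<'E'
from h import *
cs=dict(green=[(60,50),(122,39),(147,150),(82,160)],blueB=[(205,25),(271,35),(258,146),(190,134)],yellow=[(294,47),(358,36),(381,147),(315,158)],orange=[(80,175),(147,181),(134,292),(66,288)],blueF=[(195,187),(265,184),(270,297),(203,299)],red=[(325,183),(393,187),(388,299),(315,296)])
for n,p in cs.items():
    x,e=rect([onz('top',crop2px(u,295,190,5),.036) for u in p],.084,.05)
    print(n,x.round(4),e.round(4),'scene px',proj('scene',[x[0],x[1],.036]).round(1))
f=lambda u,z:onz('top',crop2px(u,170,165,6),z)
x,e=rect([f(u,.105) for u in [(165,138),(645,190),(632,427),(135,380)]],.15,.292);print('rim',x,e)
x,e=rect([f(u,.008) for u in [(197,247),(618,283),(612,360),(190,322)]],.05,.276);print('strip',x,e)
print('scoop',onz('top',crop2px((475,82),295,190,5),.032),onz('top',crop2px((489,220),295,190,5),.03))
print('knob',f((47,193),.114),f((122,197),.114))
E
```

```text
green [ 0.5621 -0.1483  0.2091] 0.0011 scene px [303.9 212.6]
blueB [ 0.5745 -0.2441 -0.1301] 0.0006 scene px [294.  238.2]
yellow [ 0.5664 -0.3232  0.1868] 0.0005 scene px [279.4 258.7]
orange [ 0.4616 -0.1525 -0.0955] 0.0008 scene px [274.2 202.9]
blueF [ 0.4571 -0.246   0.0572] 0.0006 scene px [258.7 225. ]
red [ 0.4586 -0.3361 -0.0633] 0.0011 scene px [244.2 248.8]
rim [ 0.53887812  0.13849621 -0.08020015] 0.0030051176884003327
strip [ 0.54143629  0.14715463 -0.07405701] 0.0031414659312360023
scoop [ 0.57968439 -0.42705449  0.032     ] [ 0.47623496 -0.43610259  0.03      ]
knob [0.58907877 0.3469136  0.114     ] [0.58723736 0.30190086 0.114     ]
```

View pics/c3.png

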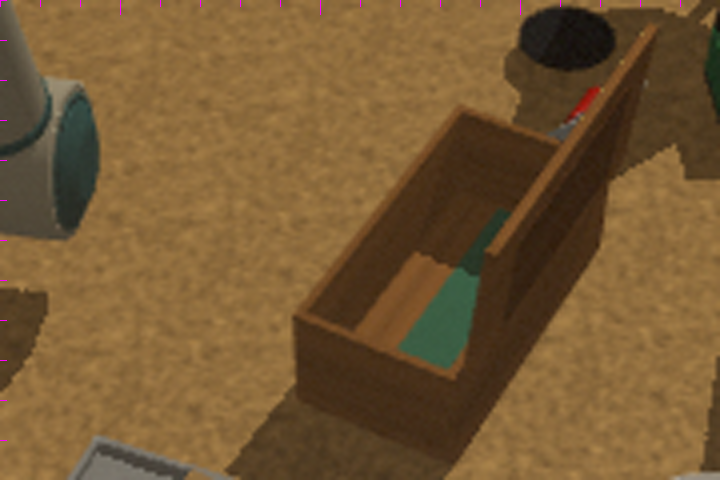

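Scene-view checks agree with the carton positions from the top view. I'll triangulate the chest rim corners and work out the first move.

```bash
cat > g.py <<'E'
from h import *
from rig import manip
import sys
from scipy.spatial.transform import Rotation as R
def pose():
    s=manip.get_state();q=s['ee_rot'];return s['position'],R.from_quat([q[1],q[2],q[3],q[0]]).as_matrix(),s
def plan(x,y,z,phi):
    p,M,s=pose();h=np.arctan2(M[1,0],M[0,0]);d=M.T@(np.array([x,y,z])-p)
    t=(h-phi+np.pi)%(2*np.pi)-np.pi
    print('t%.1f'%s['clock'],'at',p.round(4),'head %.3f'%h,'shift',d.round(4),'rows>=%d'%np.ceil(np.linalg.norm(d)/.0417),'turn %.3f'%t,'rows>=%d'%np.ceil(abs(t)/.125), 'w %.3f gf %.0f'%(s['width'],s['gripper_force']),'F',s['contact_force'].round(1),'tilt',np.arccos(-M[2,2]).round(3))
    return h
if __name__=='__main__': plan(*map(float,sys.argv[1:5]))
E
python3 - <<'E'
from h import *
t=lambda u:ray('top',crop2px(u,170,165,6));s=lambda u:ray('scene',crop2px(u,220,75,4))
for a,b in [((632,427),(297,317)),((135,380),(462,108)),((645,190),(458,377))]:
    print(tri(t(a),s(b)))
E
python3 g.py .4586 -.3361 .2 -.0633
```

```text
(array([ 0.45683142, -0.00433217,  0.11151175]), [np.float64(0.003991021576186781), np.float64(0.003991021576186818)])
(array([0.47956265, 0.29066446, 0.10512173]), [np.float64(0.001381037770998044), np.float64(0.0013810377709981068)])
(array([ 0.59864574, -0.00898589,  0.11109854]), [np.float64(0.0028703590643834854), np.float64(0.002870359064383482)])
t0.1 at [ 0.213  -0.5336  0.2525] head 0.380 shift [ 0.3013 -0.0923  0.0527] rows>=8 turn 0.443 rows>=4 w 0.086 gf 0 F [-0.5  0.7 -0. ] tilt 0.002
```

```bash
python3 steer.py '0.0335 -0.0103 0.006 0;0.0335 -0.0103 0.006 0;0.0335 -0.0103 0.006 0;0.0335 -0.0103 0.006 0;0.0335 -0.0103 0.006 0' 0.08; python3 steer.py '0.0335 -0.0103 0.006 0;0.0335 -0.0103 0.006 0;0.0335 -0.0103 0.006 0;0.0335 -0.0103 0.006 0;0 0 0 0.111'; python3 steer.py '0 0 0 0.111;0 0 0 0.111;0 0 0 0.111;0 0 0 0'; python3 g.py .4586 -.3361 .03 -.0633
python3 - <<'E'
from g import *
p,M,s=pose();r=manip.get_image('wrist');np.savez('w1',p=p,M=M,H=r['hand_eye'],K=r['camera_matrix']);print(r['hand_eye'],r['camera_matrix'])
cv2.imwrite('pics/w1.png',r['img'][:,:,::-1])
E
```

```text
clock: 0.52
position: [0.3504, -0.4228, 0.2226]
ee_rot: [-0.0, 0.982, 0.188, -0.0]
contact_force: [1.1, -0.3, 0.5]
width: 0.0795
gripper_force: 0.0
clock: 0.93
position: [0.4625, -0.3314, 0.1976]
ee_rot: [-0.002, 0.991, 0.135, 0.001]
contact_force: [-0.2, 0.4, -0.5]
width: 0.0797
gripper_force: 0.0
clock: 1.27
position: [0.4587, -0.3358, 0.1988]
ee_rot: [-0.0, 0.999, -0.033, -0.0]
contact_force: [0.1, 0.1, -1.3]
width: 0.0798
gripper_force: 0.0
t1.3 at [ 0.4587 -0.3358  0.1988] head -0.066 shift [0.     0.0004 0.1688] rows>=5 turn -0.002 rows>=1 w 0.080 gf 0 F [ 0.1  0.1 -1.3] tilt 0.001
[[-2.74940364e-05 -9.47725026e-01 -3.19088192e-01  8.19897107e-02]
 [ 9.99999998e-01 -4.27269683e-05  4.07391472e-05 -5.59542304e-04]
 [-5.22431804e-05 -3.19088190e-01  9.47725026e-01 -1.20417692e-01]
 [ 0.00000000e+00  0.00000000e+00  0.00000000e+00  1.00000000e+00]] [[309.70691629   0.         320.76192473]
 [  0.         309.70691629 197.99716486]
 [  0.           0.           1.        ]]
```

View pics/w1.png

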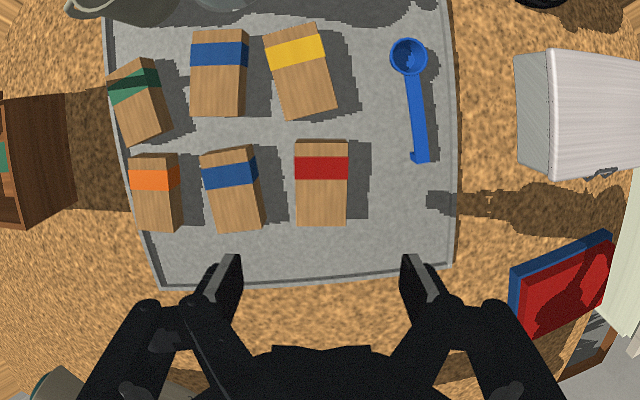

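The wrist view shows all six cartons: red at about (321,184), blue at (233,188), orange at (155,192), green at (140,101), blue at (219,72) and yellow at (301,70). The scoop cup is at (408,57). I'll check the wrist rays against the top-view poses.

```bash
cat >> h.py <<'E'
def wray(uv,p,M,Hm,K):
    d=(np.array(uv)-K[:2,2])/K[0,0];r=np.linalg.norm(d);c=np.array([*(d/r*np.sin(r)),np.cos(r)])
    d=M@Hm[:3,:3]@c;return p+M@Hm[:3,3],d/np.linalg.norm(d)
def wz(uv,z,w):
    o,d=wray(uv,w['p'],w['M'],w['H'],w['K']);return o+d*(z-o[2])/d[2]
E
python3 - <<'E'
from h import *
w=np.load('w1.npz')
cs=dict(red=[(295,143),(349,143),(347,227),(295,226)],blueF=[(200,153),(252,145),(267,228),(216,234)],orange=[(129,157),(178,153),(177,229),(140,233)],yellow=[(264,37),(317,23),(338,106),(285,121)],blueB=[(191,32),(249,30),(243,117),(192,115)],green=[(108,81),(152,60),(172,127),(130,147)])
for n,p in cs.items():
    x,e=rect([wz(u,.036,w) for u in p],.084,.05);print(n,x.round(4),e.round(4))
print('scoop',wz((408,57),.032,w),wz((421,158),.024,w))
# height of red centre from top & wrist
o=wray((321.5,184.5),w['p'],w['M'],w['H'],w['K'])
print(tri(o,ray('top',crop2px((355,241),295,190,5))))
E
```

```text
red [ 0.4569 -0.3357 -0.0761] 0.0006
blueF [ 0.4576 -0.2482  0.0435] 0.002
orange [ 0.4607 -0.1575 -0.1177] 0.0043
yellow [ 0.5661 -0.3243  0.1759] 0.0014
blueB [ 0.5736 -0.2467 -0.1238] 0.0022
green [ 0.5582 -0.1567  0.219 ] 0.0045
scoop [ 0.57622775 -0.42381675  0.032     ] [ 0.47694393 -0.43705327  0.024     ]
(array([ 0.45869653, -0.33588367,  0.03574302]), [np.float64(5.4559507148441796e-05), np.float64(5.455950714856228e-05)])
```

```bash
python3 steer.py '0 0 0.034 0;0 0 0.034 0;0 0 0.034 0;0 0 0.034 0;0 0 0.017 0' 0.07 40; python3 steer.py '0 0 0.015 0;0 0 0 0;0 0 0 0' 0.07; python3 steer.py '0 0 0 0;0 0 0 0;0 0 0 0;0 0 0 0' 0.03 40;  python3 steer.py '0 0 -0.034 0;0 0 -0.034 0;0 0 -0.034 0;0 0 -0.034 0;0 0 -0.034 0';python3 g.py .536 .14 .26 1.492
```

```text
clock: 1.73
position: [0.4567, -0.3345, 0.0425]
ee_rot: [-0.002, 1.0, -0.031, -0.002]
contact_force: [-0.2, 0.2, -0.1]
width: 0.0698
gripper_force: 0.0
clock: 1.98
position: [0.4583, -0.3359, 0.0306]
ee_rot: [-0.001, 1.0, -0.031, -0.001]
contact_force: [-0.3, 0.3, -0.0]
width: 0.0699
gripper_force: 0.0
clock: 2.32
position: [0.4597, -0.337, 0.0329]
ee_rot: [0.001, 0.999, -0.032, 0.001]
contact_force: [1.0, -0.2, 4.7]
width: 0.0494
gripper_force: 44.2
clock: 2.73
position: [0.4584, -0.3358, 0.2031]
ee_rot: [0.0, 0.999, -0.032, -0.0]
contact_force: [0.0, -0.5, -1.4]
width: 0.0496
gripper_force: 43.4
t2.7 at [ 0.4584 -0.3358  0.2031] head -0.064 shift [ 0.0471 -0.4797 -0.0569] rows>=12 turn -1.556 rows>=13 w 0.050 gf 43 F [ 0.  -0.5 -1.4] tilt 0.0
```

```bash
python3 steer.py '0.0039 -0.04 -0.0048 0;0.0039 -0.04 -0.0048 0;0.0039 -0.04 -0.0048 0;0.0039 -0.04 -0.0048 0;0.0039 -0.04 -0.0048 0'; python3 steer.py '0.0039 -0.04 -0.0048 0;0.0039 -0.04 -0.0048 0;0.0039 -0.04 -0.0048 0;0.0039 -0.04 -0.0048 0;0.0039 -0.04 -0.0048 0'; python3 steer.py '0.0039 -0.04 -0.0048 0;0.0039 -0.04 -0.0048 0;0 0 0 -0.12;0 0 0 -0.12;0 0 0 -0.12'; python3 steer.py '0 0 0 -0.12;0 0 0 -0.12;0 0 0 -0.12;0 0 0 -0.12;0 0 0 -0.12'; python3 steer.py '0 0 0 -0.12;0 0 0 -0.12;0 0 0 -0.12;0 0 0 -0.12;0 0 0 -0.116'; python3 steer.py '0 0 0 0;0 0 0 0'
python3 - <<'E'
from g import *
plan(.536,.14,.26,1.492)
p,M,s=pose();r=manip.get_image('wrist');np.savez('w2',p=p,M=M,H=r['hand_eye'],K=r['camera_matrix'])
cv2.imwrite('pics/w2.png',r['img'][:,:,::-1])
E
```

```text
clock: 3.15
position: [0.4906, -0.136, 0.2258]
ee_rot: [0.0, 0.999, -0.032, 0.0]
contact_force: [0.2, 0.8, -1.5]
width: 0.0492
gripper_force: 43.4
clock: 3.57
position: [0.5229, 0.0625, 0.2498]
ee_rot: [0.0, 0.999, -0.032, 0.0]
contact_force: [-0.2, -1.1, -0.7]
width: 0.0493
gripper_force: 43.4
clock: 3.98
position: [0.5358, 0.141, 0.2588]
ee_rot: [0.0, 0.988, 0.152, -0.0]
contact_force: [-0.7, -0.1, -0.9]
width: 0.0495
gripper_force: 43.5
clock: 4.4
position: [0.5359, 0.1398, 0.2589]
ee_rot: [0.0, 0.9, 0.436, -0.0]
contact_force: [-0.5, 0.3, -2.0]
width: 0.049
gripper_force: 43.5
clock: 4.82
position: [0.5359, 0.1398, 0.2589]
ee_rot: [-0.0, 0.732, 0.681, -0.0]
contact_force: [1.0, 0.9, -1.2]
width: 0.0493
gripper_force: 48.8
clock: 4.98
position: [0.536, 0.1398, 0.2589]
ee_rot: [0.0, 0.735, 0.678, -0.0]
contact_force: [-0.3, -0.2, -1.2]
width: 0.0491
gripper_force: 48.9
t5.0 at [0.536  0.1398 0.2589] head 1.489 shift [ 0.0002 -0.     -0.0011] rows>=1 turn -0.003 rows>=1 w 0.049 gf 49 F [-0.3 -0.2 -1.2] tilt 0.0
```

View pics/w2.png

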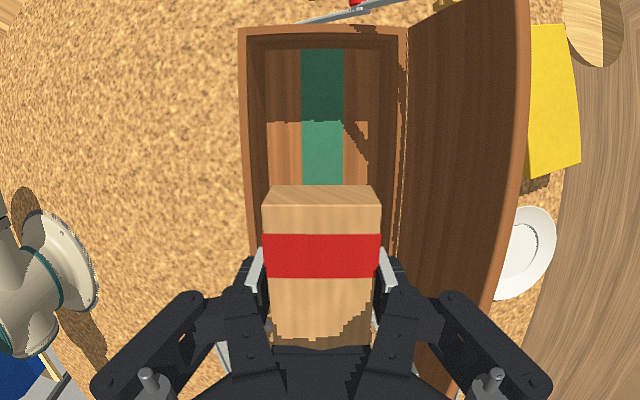

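The wrist view of the chest shows the +y rim corners at (238,29) and (406,26). The green strip's end is at (302–342,49), and the strip reappears at (302–343,184).

Run:
```python
from h import *
w=np.load('w2.npz')
a,b=wz((238,29),.105,w),wz((406,26),.105,w);print('rim',a,b,np.linalg.norm(a-b))
c,d=wz((302,49),.008,w),wz((342,49),.008,w);e,f=wz((302,184),.008,w),wz((343,184),.008,w);print(c,d,e,f,np.linalg.norm(c-d))
m0=(c+d)/2;m1=(e+f)/2;v=(m0-m1)/np.linalg.norm(m0-m1);print('end',m0,'dir',v)
for yaw in(-.08,-.06,np.arctan2(-v[0],v[1])):
  u=np.array([-np.sin(yaw),np.cos(yaw)]);print(yaw,'centre',(m0[:2]-u*.138).round(4),((a+b)[:2]/2-u*.146).round(4))
```

```text
rim [0.47501611 0.29313474 0.105     ] [0.62336071 0.28407908 0.105     ] 0.14862074512902299
[0.52549989 0.28246627 0.008     ] [0.57210357 0.27870509 0.008     ] [0.5105036 0.1178328 0.008    ] [0.56153116 0.11366189 0.008     ] 0.04675521320142589
end [0.54880173 0.28058568 0.008     ] dir [ 7.73247099e-02  9.97005962e-01 -1.67876448e-16]
-0.08 centre [0.5378 0.143 ] [0.5375 0.1431]
-0.06 centre [0.5405 0.1428] [0.5404 0.1429]
-0.07740197346643156 centre [0.5381 0.143 ] [0.5379 0.143 ]
```

Chest pose: centre (0.538, 0.142), yaw -0.078. Place2's target comes straight from the +y wall.

```bash
python3 g.py .545 .2305 .16 1.493
```

```text
t5.0 at [0.5361 0.1398 0.2589] head 1.489 shift [0.0912 0.0015 0.0989] rows>=4 turn -0.004 rows>=1 w 0.049 gf 49 F [ 0.6  0.3 -1.1] tilt 0.0
```

```bash
python3 steer.py '0.0304 0.0005 0 0;0.0304 0.0005 0 0;0.0304 0.0005 0 -0.004;0 0 0 0;0 0 0.03 0'; python3 steer.py '0 0 0.03 0;0 0 0.03 0;0 0 0.03 0;0 0 0.03 0;0 0 0.03 0'; python3 steer.py '0 0 0.02 0;0 0 0.01 0;0 0 0.008 0;0 0 0.003 0;0 0 0 0'; python3 g.py .545 .2305 .036 1.493
```

```text
clock: 5.45
position: [0.5486, 0.2334, 0.2341]
ee_rot: [0.003, 0.733, 0.68, 0.006]
contact_force: [1.8, 1.3, -0.8]
width: 0.0492
gripper_force: 49.1
clock: 5.87
position: [0.5449, 0.2303, 0.0777]
ee_rot: [0.0, 0.734, 0.679, 0.0]
contact_force: [-0.7, 0.8, -1.7]
width: 0.0491
gripper_force: 49.0
clock: 6.28
position: [0.5455, 0.2306, 0.0381]
ee_rot: [0.0, 0.733, 0.68, 0.0]
contact_force: [-0.5, -0.5, -1.5]
width: 0.0492
gripper_force: 48.9
t6.3 at [0.5455 0.2306 0.0381] head 1.495 shift [-0.0002 -0.0005  0.0021] rows>=1 turn 0.002 rows>=1 w 0.049 gf 49 F [-0.5 -0.5 -1.5] tilt 0.001
```

```bash
python3 steer.py '0 0 0.002 0;0 0 0 0'; python3 steer.py '0 0 0 0;0 0 0 0;0 0 0 0' 0.065; python3 steer.py '0 0 -0.02 0;0 0 -0.04 0;0 0 -0.04 0;0 0 -0.04 0;0 0 -0.03 0'; python3 steer.py '0 0 0 0'
python3 - <<'E'
from g import *
plan(.4573,-.247,.2,.05)
p,M,s=pose();r=manip.get_image('wrist');np.savez('w3',p=p,M=M,H=r['hand_eye'],K=r['camera_matrix'])
cv2.imwrite('pics/w3.png',r['img'][:,:,::-1])
E
```

```text
clock: 6.45
position: [0.5458, 0.2308, 0.037]
ee_rot: [0.001, 0.733, 0.68, 0.001]
contact_force: [-0.0, -0.9, -1.0]
width: 0.0491
gripper_force: 48.9
clock: 6.7
position: [0.5446, 0.2307, 0.0366]
ee_rot: [-0.0, 0.733, 0.68, -0.0]
contact_force: [-3.0, 0.4, 1.8]
width: 0.065
gripper_force: 0.0
clock: 7.12
position: [0.5464, 0.2309, 0.2101]
ee_rot: [0.002, 0.733, 0.68, 0.003]
contact_force: [0.8, 0.9, 1.2]
width: 0.0646
gripper_force: 0.0
clock: 7.2
position: [0.5495, 0.2319, 0.2142]
ee_rot: [0.004, 0.733, 0.68, 0.007]
contact_force: [0.4, 0.1, 0.5]
width: 0.0649
gripper_force: 0.0
t7.2 at [0.5495 0.2319 0.2142] head 1.496 shift [-0.4845 -0.0563  0.0107] rows>=12 turn 1.446 rows>=12 w 0.065 gf 0 F [0.4 0.1 0.5] tilt 0.017
```

View pics/w3.png

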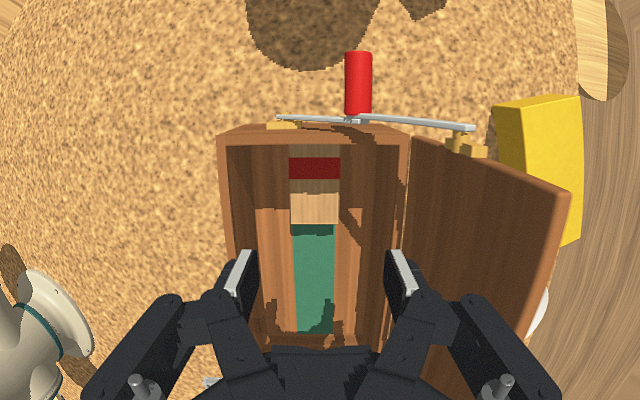

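The red carton lies on the strip: its near top edge runs from (291,224) to (338,224). The strip's -y end is at (297,332)–(336,332), and the knob spans (358,52)–(357,115).

Run:
```python
from h import *
w=np.load('w3.npz')
e=[wz(u,.008,w) for u in[(297,332),(336,332)]];print('-y end',e,sum(e)/2)
e=[wz(u,.038,w) for u in[(291,224),(338,224)]];print('red near',sum(e)/2,e)
e=[wz(u,.105,w) for u in[(217,137),(410,133)]];print('rim',sum(e)/2,e)
print('knob at .114/.124',[wz(u,z,w).round(4) for u in[(357.5,52),(357,115)] for z in (.114,.124)])
K=lambda u:wray(u,w['p'],w['M'],w['H'],w['K'])
print(tri(K((358.5,56)),ray('top',crop2px((49,193),170,165,6))), tri(K((357,113)),ray('top',crop2px((122,198),170,165,6))))
```

```text
-y end [array([0.50254776, 0.01079528, 0.008     ]), array([0.55709359, 0.00619862, 0.008     ])] [0.52982068 0.00849695 0.008     ]
red near [0.54221884 0.18750316 0.038     ] [array([0.51777295, 0.18947069, 0.038     ]), array([0.56666473, 0.18553562, 0.038     ])]
rim [0.5496598  0.28881483 0.105     ] [array([0.47580153, 0.29317432, 0.105     ]), array([0.62351808, 0.28445534, 0.105     ])]
knob at .114/.124 [array([0.5853, 0.3459, 0.114 ]), array([0.5838, 0.3445, 0.124 ]), array([0.5819, 0.3005, 0.114 ]), array([0.5806, 0.3011, 0.124 ])]
(array([0.58365286, 0.33966646, 0.13665033]), [np.float64(0.0012285701785336417), np.float64(0.0012285701785338247)]) (array([0.58394498, 0.30163975, 0.11619735]), [np.float64(0.0022775924538558285), np.float64(0.0022775924538558923)])
```

```bash
python3 steer.py '-0.0404 -0.0047 0 0;-0.0404 -0.0047 0 0;-0.0404 -0.0047 0 0;-0.0404 -0.0047 0 0;-0.0404 -0.0047 0 0'; python3 steer.py '-0.0404 -0.0047 0 0;-0.0404 -0.0047 0 0;-0.0404 -0.0047 0 0;-0.0404 -0.0047 0 0;-0.0404 -0.0047 0 0' >/dev/null; python3 steer.py '-0.0404 -0.0047 0 0;-0.0404 -0.0047 0 0;0 0 0 0.1205;0 0 0 0.1205;0 0 0 0.1205'>/dev/null; python3 steer.py '0 0 0 0.1205;0 0 0 0.1205;0 0 0 0.1205;0 0 0 0.1205;0 0 0 0.1205'>/dev/null; python3 steer.py '0 0 0 0.1205;0 0 0 0.1205;0 0 0 0.1205;0 0 0 0.1205;0 0 0 0' > /dev/null;  python3 steer.py '0 0 0 0;0 0 0 0'; python3 g.py .4573 -.247 .033 .05
```

```text
clock: 7.67
position: [0.5052, 0.0294, 0.2047]
ee_rot: [-0.0, 0.733, 0.68, -0.001]
contact_force: [0.5, -1.0, 0.2]
width: 0.0652
gripper_force: 0.0
clock: 9.5
position: [0.4522, -0.2485, 0.2053]
ee_rot: [-0.0, 1.0, 0.026, -0.0]
contact_force: [0.5, 0.5, 0.0]
width: 0.0651
gripper_force: 0.0
t9.5 at [ 0.4522 -0.2485  0.2053] head 0.052 shift [ 0.0053 -0.0011  0.1723] rows>=5 turn 0.002 rows>=1 w 0.065 gf 0 F [0.5 0.5 0. ] tilt 0.001
```

```bash
python3 steer.py '0.0053 -0.001 0.03 0;0 0 0.04 0;0 0 0.04 0;0 0 0.04 0;0 0 0.0223 0'>/dev/null; python3 steer.py '0 0 0 0;0 0 0 0'; python3 steer.py '0 0 0 0;0 0 0 0;0 0 0 0;0 0 0 0' 0.03 40;  python3 steer.py '0 0 -0.02 0;0 0 -0.04 0;0 0 -0.04 0;0 0 -0.04 0;0 0 -0.03 0'>/dev/null;python3 steer.py '0 0 0 0;0 0 0 0';python3 g.py .5388 .141 .203 1.494
```

```text
clock: 10.08
position: [0.4571, -0.247, 0.0327]
ee_rot: [-0.001, 1.0, 0.025, -0.001]
contact_force: [0.3, -0.2, 0.6]
width: 0.0652
gripper_force: 0.0
clock: 10.42
position: [0.4589, -0.2482, 0.0355]
ee_rot: [0.001, 1.0, 0.025, 0.002]
contact_force: [1.1, -0.5, 5.4]
width: 0.0488
gripper_force: 44.4
clock: 11.0
position: [0.4586, -0.248, 0.2062]
ee_rot: [0.002, 1.0, 0.025, 0.002]
contact_force: [0.5, -0.2, -2.5]
width: 0.0495
gripper_force: 43.7
t11.0 at [ 0.4586 -0.248   0.2062] head 0.050 shift [ 0.0996 -0.3845  0.0022] rows>=10 turn -1.444 rows>=12 w 0.050 gf 44 F [ 0.5 -0.2 -2.5] tilt 0.006
```

```bash
python3 steer.py '0.01 -0.0385 0 0;0.01 -0.0385 0 0;0.01 -0.0385 0 0;0.01 -0.0385 0 0;0.01 -0.0385 0 0' >/dev/null; python3 steer.py '0.01 -0.0385 0 0;0.01 -0.0385 0 0;0.01 -0.0385 0 0;0.01 -0.0385 0 0;0.01 -0.038 0 0' >/dev/null;  python3 steer.py '0 0 0 -0.1203;0 0 0 -0.1203;0 0 0 -0.1203;0 0 0 -0.1203;0 0 0 -0.1203'>/dev/null; python3 steer.py '0 0 0 -0.1203;0 0 0 -0.1203;0 0 0 -0.1203;0 0 0 -0.1203;0 0 0 -0.1203'>/dev/null; python3 steer.py '0 0 0 -0.1203;0 0 0 -0.1203;0 0 0 0;0 0 0 0' > /dev/null; python3 g.py .5388 .141 .039 1.494
```

```text
t13.0 at [0.5374 0.1415 0.202 ] head 1.490 shift [-0.0002  0.002   0.163 ] rows>=4 turn -0.004 rows>=1 w 0.050 gf 44 F [ 0.3  0.2 -0.8] tilt 0.003
```

```bash
python3 steer.py '0 0.0015 0.03 -0.004;0 0 0.04 0;0 0 0.04 0;0 0 0.03 0;0 0 0.013 0'>/dev/null; python3 steer.py '0 0 0.008 0;0 0 0.002 0;0 0 0 0';python3 g.py .5388 .141 .037 1.494;  python3 steer.py '0 0 0 0;0 0 0 0;0 0 0 0' 0.065;  python3 steer.py '0 0 -0.02 0;0 0 -0.04 0;0 0 -0.04 0;0 0 -0.04 0;0 0 -0.025 0' >/dev/null; python3 steer.py '0 0 0 0;0 0 0 0' > /dev/null; python3 g.py .461 -.1545 .2 -.105
```

```text
clock: 13.67
position: [0.5401, 0.1415, 0.0404]
ee_rot: [-0.0, 0.733, 0.68, -0.0]
contact_force: [0.7, 0.1, -1.2]
width: 0.0495
gripper_force: 43.5
t13.7 at [0.5401 0.1415 0.0404] head 1.496 shift [-0.0006 -0.0012  0.0034] rows>=1 turn 0.002 rows>=1 w 0.050 gf 44 F [ 0.7  0.1 -1.2] tilt 0.0
clock: 13.92
position: [0.5378, 0.1416, 0.0414]
ee_rot: [-0.001, 0.733, 0.68, -0.001]
contact_force: [-4.4, -0.2, -1.5]
width: 0.0648
gripper_force: 0.0
t14.5 at [0.5416 0.1418 0.2095] head 1.497 shift [-0.3014 -0.0587  0.0085] rows>=8 turn 1.602 rows>=13 w 0.066 gf 0 F [-0.4  0.9 -0.6] tilt 0.009
```

```bash
python3 steer.py '-0.0377 -0.0073 0 0;-0.0377 -0.0073 0 0;-0.0377 -0.0073 0 0;-0.0377 -0.0073 0 0;-0.0377 -0.0073 0 0' >/dev/null; python3 steer.py '-0.0377 -0.0073 0 0;-0.0377 -0.0073 0 0;-0.0377 -0.0073 0 0;0 0 0 0.1232;0 0 0 0.1232' >/dev/null; python3 steer.py '0 0 0 0.1232;0 0 0 0.1232;0 0 0 0.1232;0 0 0 0.1232;0 0 0 0.1232'>/dev/null; python3 steer.py '0 0 0 0.1232;0 0 0 0.1232;0 0 0 0.1232;0 0 0 0.1232;0 0 0 0.1232'>/dev/null; python3 steer.py '0 0 0 0.1232;0 0 0 0;0 0 0 0' > /dev/null; python3 g.py .461 -.1545 .035 -.105
```

```text
t16.4 at [ 0.459  -0.1547  0.2049] head -0.101 shift [ 0.0021 -0.0004  0.1699] rows>=5 turn 0.004 rows>=1 w 0.065 gf 0 F [ 0.3  0.2 -0.2] tilt 0.001
```

```bash
python3 steer.py '0.002 0 0.03 0.004;0 0 0.04 0;0 0 0.04 0;0 0 0.04 0;0 0 0.02 0'>/dev/null; python3 steer.py '0 0 0 0;0 0 0 0'; python3 steer.py '0 0 0 0;0 0 0 0;0 0 0 0;0 0 0 0' 0.03 40;  python3 steer.py '0 0 -0.02 0;0 0 -0.04 0;0 0 -0.04 0;0 0 -0.04 0;0 0 -0.03 0'>/dev/null;python3 steer.py '0 0 0 0;0 0 0 0';python3 g.py .5322 .0533 .203 1.494
```

```text
clock: 17.0
position: [0.4609, -0.1549, 0.0348]
ee_rot: [-0.001, 0.999, -0.053, -0.001]
contact_force: [0.6, -0.4, 1.1]
width: 0.0648
gripper_force: 0.0
clock: 17.33
position: [0.4629, -0.1558, 0.0373]
ee_rot: [0.001, 0.999, -0.054, 0.002]
contact_force: [-0.9, -0.5, 5.5]
width: 0.0491
gripper_force: 44.0
clock: 17.92
position: [0.4625, -0.1556, 0.2081]
ee_rot: [0.001, 0.999, -0.054, 0.003]
contact_force: [-1.0, 0.7, -1.6]
width: 0.049
gripper_force: 43.3
t17.9 at [ 0.4625 -0.1556  0.2081] head -0.108 shift [ 0.0468 -0.2153  0.0048] rows>=6 turn -1.602 rows>=13 w 0.049 gf 43 F [-1.   0.7 -1.6] tilt 0.006
```

```bash
python3 steer.py '0.0078 -0.0359 0 0;0.0078 -0.0359 0 0;0.0078 -0.0359 0 0;0.0078 -0.0359 0 0;0.0078 -0.0359 0 0' >/dev/null; python3 steer.py '0.0078 -0.0359 0 0;0 0 0 -0.1232;0 0 0 -0.1232;0 0 0 -0.1232;0 0 0 -0.1232' >/dev/null;  python3 steer.py '0 0 0 -0.1232;0 0 0 -0.1232;0 0 0 -0.1232;0 0 0 -0.1232;0 0 0 -0.1232'>/dev/null; python3 steer.py '0 0 0 -0.1232;0 0 0 -0.1232;0 0 0 -0.1232;0 0 0 -0.1232;0 0 0 0'>/dev/null; python3 steer.py '0 0 0 0' > /dev/null; python3 g.py .5322 .0533 .038 1.494
```

```text
t19.7 at [0.5303 0.0539 0.204 ] head 1.490 shift [-0.0004  0.0025  0.166 ] rows>=4 turn -0.004 rows>=1 w 0.049 gf 43 F [-0.2 -0.2 -1.1] tilt 0.003
```

```bash
python3 steer.py '0 0.002 0.03 -0.004;0 0 0.04 0;0 0 0.04 0;0 0 0.03 0;0 0 0.013 0'>/dev/null; python3 steer.py '0 0 0.008 0;0 0 0.004 0;0 0 0 0;0 0 0 0';  python3 steer.py '0 0 0 0;0 0 0 0;0 0 0 0' 0.065;  python3 steer.py '0 0 -0.02 0;0 0 -0.04 0;0 0 -0.04 0;0 0 -0.04 0;0 0 -0.025 0' >/dev/null; python3 steer.py '0 0 0 0;-0.03 0 0 0;-0.03 0 0 0;-0.03 0 0 0;-0.03 0 0 0' > /dev/null;python3 steer.py '0 0 0 0;0 0 0 0' > /dev/null
python3 - <<'E'
from g import *
plan(.561,-.2435,.2,-.128)
p,M,s=pose();r=manip.get_image('wrist');np.savez('w4',p=p,M=M,H=r['hand_eye'],K=r['camera_matrix'])
t=manip.get_image('top')['img'][:,:,::-1]
cv2.imwrite('pics/w4.png',np.vstack([cv2.resize(r['img'][:,:,::-1],(640,400))[:300],cv2.resize(t[140:190,290:397],(640,299),interpolation=cv2.INTER_CUBIC)]))
E
```

```text
clock: 20.42
position: [0.5339, 0.0538, 0.0412]
ee_rot: [0.0, 0.733, 0.68, 0.0]
contact_force: [-1.3, 0.7, -2.1]
width: 0.0493
gripper_force: 43.3
clock: 20.67
position: [0.5311, 0.054, 0.041]
ee_rot: [-0.001, 0.733, 0.68, -0.001]
contact_force: [-6.1, 0.6, 1.6]
width: 0.065
gripper_force: 0.0
t21.7 at [ 0.5247 -0.0672  0.2059] head 1.494 shift [-0.173   0.0497  0.006 ] rows>=5 turn 1.622 rows>=13 w 0.065 gf 0 F [-0.5  0.8 -0.5] tilt 0.001
```

View pics/w4.png

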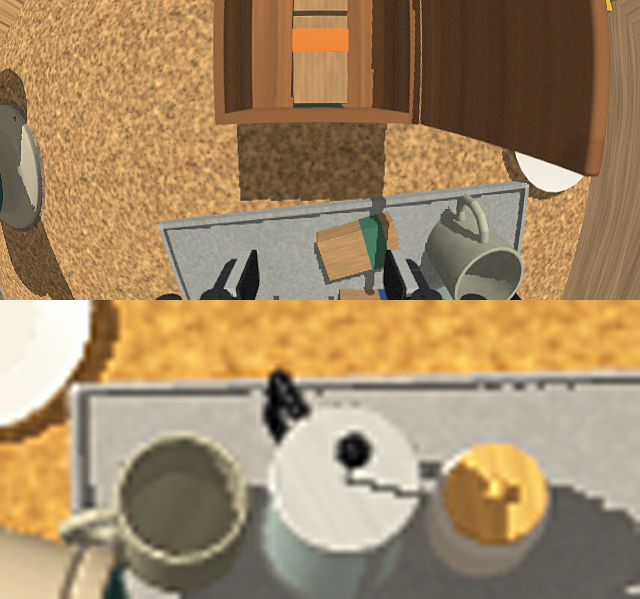

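The orange carton is in place with a small gap to the next. The lower crop shows the mug at about (183,500), the cafetière lid at (347,478) with its base edge near y≈590, and the jar lid at (495,490). I'll work out the clearances from these.

Run:
```python
from h import *
w=np.load('w4.npz')
c=lambda u:((u[0]+.5)/5.98-.5+290,(u[1]-300+.5)/5.98-.5+140)
print('mug',onz('top',c((183,500)),.101),'jar',onz('top',c((495,490)),.106),'caf lid',onz('top',c((347,478)),.17),onz('top',c((347,478)),.2),'base near edge',onz('top',c((335,590)),.006),onz('top',c((335,590)),.03))
print('orange near',(wz((294,104),.038,w)+wz((347,104),.038,w))/2,'far',(wz((293,15),.038,w)+wz((346,15),.038,w))/2)
a,b=wz((214,123),.105,w),wz((414,123),.105,w);print('rim -y',a,b,(a+b)/2,np.linalg.norm(a-b))
x,e=rect([wz(u,.036,w) for u in [(388,213),(399,247),(326,283),(315,246)]],.084,.05);print('green',x,e)
```

```text
mug [ 0.68647818 -0.16483895  0.101     ] jar [ 0.69403871 -0.35470882  0.106     ] caf lid [ 0.68436067 -0.26007547  0.17      ] [ 0.67685737 -0.25796358  0.2       ] base near edge [ 0.65155021 -0.26393655  0.006     ] [ 0.64650686 -0.26234688  0.03      ]
orange near [0.53043969 0.00931883 0.038     ] far [0.53603396 0.09405407 0.038     ]
rim -y [0.45129389 0.00519738 0.105     ] [ 0.59775734 -0.00661758  0.105     ] [ 0.52452561 -0.0007101   0.105     ] 0.14693922489103914
green [ 0.5574599  -0.14149842  0.36994595] 0.003605589478298906
```

```bash
python3 steer.py '-0.0348 0.0126 0 0;-0.0348 0.0126 0 0;-0.0348 0.0126 0 0;-0.0348 0.0126 0 0;-0.0348 0.0126 0 0' 0.06 >/dev/null; python3 steer.py '0 0 0 -0.117;0 0 0 -0.117;0 0 0 -0.117;0 0 0 -0.117;0 0 0 -0.117' >/dev/null;  python3 steer.py '0 0 0 -0.117;0 0 0 -0.117;0 0 0 -0.117;0 0 0 -0.117;0 0 0 -0.117'>/dev/null; python3 steer.py '0 0 0 -0.117;0 0 0 -0.117;0 0 0 -0.117;0 0 0 0;0 0 0 0'>/dev/null; python3 g.py .574 -.2455 .036 3.014
```

```text
t23.4 at [ 0.5751 -0.2428  0.2056] head 3.017 shift [ 0.0008 -0.0029  0.1696] rows>=5 turn 0.003 rows>=1 w 0.060 gf 0 F [-0.1 -0.4 -0.2] tilt 0.0
```

```bash
python3 steer.py '0 -0.0028 0.03 0.003;0 0 0.04 0;0 0 0.04 0;0 0 0.04 0;0 0 0.0195 0'>/dev/null; python3 steer.py '0 0 0 0;0 0 0 0'; python3 steer.py '0 0 0 0;0 0 0 0;0 0 0 0;0 0 0 0' 0.03 40;  python3 steer.py '0 0 -0.02 0;0 0 -0.04 0;0 0 -0.04 0;0 0 -0.04 0;0 0 -0.03 0'>/dev/null;python3 steer.py '0 0 0 0;0 0 0 0';python3 g.py .5357 .1001 .205 1.494
```

```text
clock: 24.02
position: [0.5741, -0.2461, 0.0353]
ee_rot: [-0.001, 0.064, 0.998, 0.001]
contact_force: [0.9, 0.5, 0.1]
width: 0.0597
gripper_force: 0.0
clock: 24.35
position: [0.5753, -0.2474, 0.0379]
ee_rot: [0.002, 0.063, 0.998, -0.001]
contact_force: [0.5, -0.2, 3.6]
width: 0.0491
gripper_force: 43.6
clock: 24.93
position: [0.5753, -0.2474, 0.2093]
ee_rot: [0.003, 0.063, 0.998, -0.001]
contact_force: [-1.0, -0.0, -2.4]
width: 0.049
gripper_force: 43.1
t24.9 at [ 0.5753 -0.2474  0.2093] head 3.015 shift [0.0831 0.3398 0.0029] rows>=9 turn 1.521 rows>=13 w 0.049 gf 43 F [-1.  -0.  -2.4] tilt 0.006
```

```bash
python3 steer.py '0.0092 0.0378 0 0;0.0092 0.0378 0 0;0.0092 0.0378 0 0;0.0092 0.0378 0 0;0.0092 0.0378 0 0' >/dev/null; python3 steer.py '0.0092 0.0378 0 0;0.0092 0.0378 0 0;0.0092 0.0378 0 0;0.0092 0.0378 0 0;0 0 0 0.117' >/dev/null;  python3 steer.py '0 0 0 0.117;0 0 0 0.117;0 0 0 0.117;0 0 0 0.117;0 0 0 0.117'>/dev/null; python3 steer.py '0 0 0 0.117;0 0 0 0.117;0 0 0 0.117;0 0 0 0.117;0 0 0 0.117'>/dev/null; python3 steer.py '0 0 0 0.117;0 0 0 0.117;0 0 0 0;0 0 0 0' >/dev/null; python3 g.py .5357 .1001 .068 1.494
```

```text
t26.9 at [0.5339 0.101  0.2046] head 1.497 shift [-0.0007  0.0023  0.1366] rows>=4 turn 0.003 rows>=1 w 0.049 gf 43 F [-0.1  0.3 -1.4] tilt 0.003
```

```bash
python3 steer.py '0 0.002 0.03 0;0 0 0.04 0;0 0 0.035 0;0 0 0.018 0;0 0 0.008 0'>/dev/null; python3 steer.py '0 0 0.003 0;0 0 0.001 0;0 0 0 0;0 0 0 0';  python3 steer.py '0 0 0 0;0 0 0 0;0 0 0 0' 0.065;  python3 steer.py '0 0 -0.02 0;0 0 -0.04 0;0 0 -0.04 0;0 0 -0.03 0;0 0 0 0' >/dev/null; python3 steer.py '0 0 0 0'>/dev/null; python3 g.py .5663 -.3238 .205 3.324
```

```text
clock: 27.68
position: [0.5382, 0.101, 0.0725]
ee_rot: [0.001, 0.733, 0.68, 0.001]
contact_force: [0.1, -0.3, -1.5]
width: 0.0493
gripper_force: 43.0
clock: 27.93
position: [0.5376, 0.101, 0.0722]
ee_rot: [0.001, 0.734, 0.68, 0.001]
contact_force: [-0.4, 0.4, 2.8]
width: 0.0649
gripper_force: 0.0
t28.4 at [0.5382 0.101  0.2037] head 1.495 shift [-0.4214  0.0603 -0.0013] rows>=11 turn -1.829 rows>=15 w 0.065 gf 0 F [-0.5  0.8 -1.3] tilt 0.006
```

```bash
python3 steer.py '-0.0383 0.0055 0 0;-0.0383 0.0055 0 0;-0.0383 0.0055 0 0;-0.0383 0.0055 0 0;-0.0383 0.0055 0 0' >/dev/null; python3 steer.py '-0.0383 0.0055 0 0;-0.0383 0.0055 0 0;-0.0383 0.0055 0 0;-0.0383 0.0055 0 0;-0.0383 0.0055 0 0' 0.065 >/dev/null;  python3 steer.py '-0.0383 0.0055 0 0;0 0 0 -0.122;0 0 0 -0.122;0 0 0 -0.122;0 0 0 -0.122'>/dev/null; python3 steer.py '0 0 0 -0.122;0 0 0 -0.122;0 0 0 -0.122;0 0 0 -0.122;0 0 0 -0.122'>/dev/null; python3 steer.py '0 0 0 -0.122;0 0 0 -0.122;0 0 0 -0.122;0 0 0 -0.122;0 0 0 -0.122' >/dev/null;python3 steer.py '0 0 0 -0.122;0 0 0 0;0 0 0 0' >/dev/null; python3 g.py .5663 -.3238 .036 3.324
```

```text
t30.8 at [ 0.5644 -0.3233  0.1995] head -2.962 shift [-0.0021 -0.0012  0.1635] rows>=4 turn -0.003 rows>=1 w 0.065 gf 0 F [0.6 0.1 0.9] tilt 0.003
```

Next: grip yellow, for place4 at (0.5423, 0.1879).

```bash
python3 steer.py '-0.002 -0.001 0.03 0;0 0 0.04 0;0 0 0.04 0;0 0 0.038 0;0 0 0.015 0'>/dev/null; python3 steer.py '0 0 0 0;0 0 0 0'; python3 steer.py '0 0 0 0;0 0 0 0;0 0 0 0;0 0 0 0' 0.03 40;  python3 steer.py '0 0 -0.02 0;0 0 -0.04 0;0 0 -0.04 0;0 0 -0.04 0;0 0 -0.03 0'>/dev/null;python3 steer.py '0 0 0 0;0 0 0 0';python3 g.py .5423 .1890 .205 1.494
```

```text
clock: 31.35
position: [0.5667, -0.324, 0.0369]
ee_rot: [-0.001, -0.09, 0.996, 0.001]
contact_force: [0.5, -0.2, 0.2]
width: 0.0652
gripper_force: 0.0
clock: 31.68
position: [0.5683, -0.3252, 0.0401]
ee_rot: [0.001, -0.091, 0.996, -0.001]
contact_force: [0.2, 0.1, 3.8]
width: 0.049
gripper_force: 43.9
clock: 32.27
position: [0.5682, -0.325, 0.2114]
ee_rot: [0.002, -0.091, 0.996, -0.002]
contact_force: [0.0, 1.0, -1.6]
width: 0.0491
gripper_force: 43.4
t32.3 at [ 0.5682 -0.325   0.2114] head -2.959 shift [-0.0679  0.5102  0.0043] rows>=13 turn 1.830 rows>=15 w 0.049 gf 43 F [ 0.   1.  -1.6] tilt 0.006
```

```bash
python3 steer.py '-0.0052 0.0393 0 0;-0.0052 0.0393 0 0;-0.0052 0.0393 0 0;-0.0052 0.0393 0 0;-0.0052 0.0393 0 0' >/dev/null; python3 steer.py '-0.0052 0.0393 0 0;-0.0052 0.0393 0 0;-0.0052 0.0393 0 0;-0.0052 0.0393 0 0;-0.0052 0.0393 0 0' >/dev/null;  python3 steer.py '-0.0052 0.0393 0 0;-0.0052 0.0393 0 0;-0.0052 0.0393 0 0;0 0 0 0.122;0 0 0 0.122'>/dev/null; python3 steer.py '0 0 0 0.122;0 0 0 0.122;0 0 0 0.122;0 0 0 0.122;0 0 0 0.122'>/dev/null; python3 steer.py '0 0 0 0.122;0 0 0 0.122;0 0 0 0.122;0 0 0 0.122;0 0 0 0.122' >/dev/null;python3 steer.py '0 0 0 0.122;0 0 0 0.122;0 0 0 0.122;0 0 0 0;0 0 0 0' >/dev/null; python3 g.py .5423 .1890 .072 1.494
```

```text
t34.8 at [0.5399 0.19   0.2066] head 1.497 shift [-0.0007  0.0029  0.1346] rows>=4 turn 0.003 rows>=1 w 0.049 gf 43 F [ 0.5  0.6 -0.7] tilt 0.003
```

```bash
python3 steer.py '0 0.001 0.03 0;0 0 0.04 0;0 0 0.035 0;0 0 0.018 0;0 0 0.008 0'>/dev/null; python3 steer.py '0 0 0.003 0;0 0 0 0;0 0 0 0';  python3 steer.py '0 0 0 0;0 0 0 0;0 0 0 0' 0.065;  python3 steer.py '0 0 -0.02 0;0 0 -0.04 0;0 0 -0.04 0;0 0 -0.03 0;0 0 0 0' >/dev/null; python3 steer.py '0 0 0 0'>/dev/null; python3 g.py .559 -.1495 .205 3.354
```

```text
clock: 35.43
position: [0.5431, 0.1905, 0.0753]
ee_rot: [0.001, 0.733, 0.68, 0.001]
contact_force: [-0.6, -0.3, -0.5]
width: 0.0491
gripper_force: 43.3
clock: 35.68
position: [0.5427, 0.1904, 0.0754]
ee_rot: [0.001, 0.734, 0.68, 0.001]
contact_force: [0.3, 0.3, -0.2]
width: 0.0651
gripper_force: 0.0
t36.2 at [0.5432 0.1906 0.207 ] head 1.495 shift [-0.3379  0.0417  0.0017] rows>=9 turn -1.859 rows>=15 w 0.065 gf 0 F [-0.2 -1.1  0.2] tilt 0.006
```

```bash
python3 steer.py '-0.0375 0.0046 0 0;-0.0375 0.0046 0 0;-0.0375 0.0046 0 0;-0.0375 0.0046 0 0;-0.0375 0.0046 0 0' 0.07 >/dev/null; python3 steer.py '-0.0375 0.0046 0 0;-0.0375 0.0046 0 0;-0.0375 0.0046 0 0;-0.0375 0.0046 0 0;0 0 0 -0.124' >/dev/null;  python3 steer.py '0 0 0 -0.124;0 0 0 -0.124;0 0 0 -0.124;0 0 0 -0.124;0 0 0 -0.124'>/dev/null; python3 steer.py '0 0 0 -0.124;0 0 0 -0.124;0 0 0 -0.124;0 0 0 -0.124;0 0 0 -0.124'>/dev/null; python3 steer.py '0 0 0 -0.124;0 0 0 -0.124;0 0 0 -0.124;0 0 0 -0.124;0 0 0 0' >/dev/null;python3 steer.py '0 0 0 0' >/dev/null
python3 - <<'E'
from g import *
plan(.561,-.149,.036,3.352)
p,M,s=pose();r=manip.get_image('wrist');np.savez('w5',p=p,M=M,H=r['hand_eye'],K=r['camera_matrix'])
cv2.imwrite('pics/w5.png',r['img'][:,:,::-1])
E
```

```text
t38.4 at [ 0.5566 -0.1492  0.2028] head -2.932 shift [-0.0047 -0.001   0.1668] rows>=5 turn -0.001 rows>=1 w 0.070 gf 0 F [0.  0.6 0.3] tilt 0.002
```

View pics/w5.png

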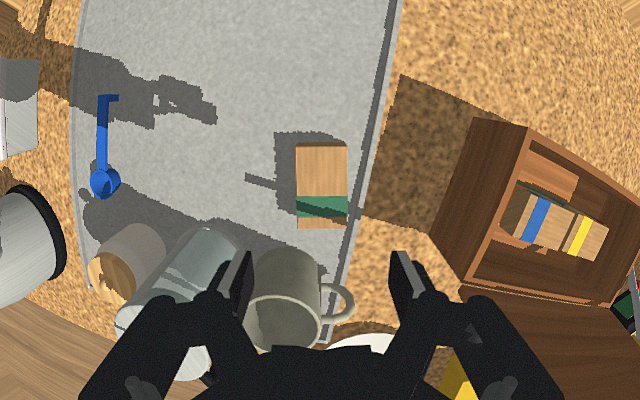

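The green carton is squarely under the jaws, centred at about (322,186). Both second-course cartons show in the chest, at (543,222) and (585,238). I'll grip it for place5 at (0.539, 0.144), third course.

```bash
python3 steer.py '-0.002 0 0.03 0;0 0 0.04 0;0 0 0.04 0;0 0 0.04 0;0 0 0.0165 0'>/dev/null; python3 steer.py '0 0 0 0;0 0 0 0'; python3 steer.py '0 0 0 0;0 0 0 0;0 0 0 0;0 0 0 0' 0.03 40;  python3 steer.py '0 0 -0.02 0;0 0 -0.04 0;0 0 -0.04 0;0 0 -0.04 0;0 0 -0.04 0'>/dev/null;python3 steer.py '0 0 -0.02 0;0 0 0 0;0 0 0 0';python3 g.py .538 .1445 .23 1.494
```

```text
clock: 38.98
position: [0.5588, -0.1489, 0.0367]
ee_rot: [-0.001, -0.106, 0.994, 0.001]
contact_force: [0.3, -0.7, -0.3]
width: 0.0698
gripper_force: 0.0
clock: 39.32
position: [0.5609, -0.1497, 0.0398]
ee_rot: [0.002, -0.106, 0.994, -0.001]
contact_force: [-0.3, -0.6, 6.6]
width: 0.0492
gripper_force: 44.6
clock: 39.98
position: [0.5595, -0.1491, 0.2391]
ee_rot: [0.001, -0.106, 0.994, -0.001]
contact_force: [0.7, -0.1, -2.7]
width: 0.0485
gripper_force: 43.7
t40.0 at [ 0.5595 -0.1491  0.2391] head -2.929 shift [-0.0409  0.2916  0.0086] rows>=8 turn 1.860 rows>=15 w 0.049 gf 44 F [ 0.7 -0.1 -2.7] tilt 0.003
```

```bash
python3 steer.py '-0.0051 0.0365 0 0;-0.0051 0.0365 0 0;-0.0051 0.0365 0 0;-0.0051 0.0365 0 0;-0.0051 0.0365 0 0' >/dev/null; python3 steer.py '-0.0051 0.0365 0 0;-0.0051 0.0365 0 0;-0.0051 0.0365 0 0;0 0 0 0.124;0 0 0 0.124' >/dev/null;  python3 steer.py '0 0 0 0.124;0 0 0 0.124;0 0 0 0.124;0 0 0 0.124;0 0 0 0.124'>/dev/null; python3 steer.py '0 0 0 0.124;0 0 0 0.124;0 0 0 0.124;0 0 0 0.124;0 0 0 0.124'>/dev/null; python3 steer.py '0 0 0 0.124;0 0 0 0.124;0 0 0 0.124;0 0 0 0;0 0 0 0' >/dev/null; python3 g.py .539 .1445 .103 1.494
```

```text
t42.1 at [0.5363 0.1448 0.2355] head 1.497 shift [0.     0.0032 0.1325] rows>=4 turn 0.003 rows>=1 w 0.049 gf 44 F [ 0.5  0.7 -1.5] tilt 0.004
```

```bash
python3 steer.py '0 0.001 0.03 0;0 0 0.04 0;0 0 0.035 0;0 0 0.018 0;0 0 0.008 0'>/dev/null; python3 steer.py '0 0 0.003 0;0 0 0.001 0;0 0 0 0';  python3 steer.py '0 0 0 0;0 0 0 0;0 0 0 0' 0.065;  python3 steer.py '0 0 -0.02 0;0 0 -0.04 0;0 0 -0.04 0;0 0 -0.03 0;-0.02 0 0 0' >/dev/null; python3 steer.py '-0.03 0 0 0;-0.03 0 0 0;-0.03 0 0 0;0 0 0 0;0 0 0 0'
python3 - <<'E'
from g import *
plan(.58,.33,.235,0)
p,M,s=pose();r=manip.get_image('wrist');np.savez('w6',p=p,M=M,H=r['hand_eye'],K=r['camera_matrix'])
cv2.imwrite('pics/w6.png',r['img'][:,:,::-1])
E
```

```text
clock: 42.73
position: [0.5394, 0.145, 0.1033]
ee_rot: [0.001, 0.733, 0.68, 0.001]
contact_force: [0.5, -0.7, -1.0]
width: 0.049
gripper_force: 43.7
clock: 42.98
position: [0.5393, 0.145, 0.1037]
ee_rot: [0.001, 0.734, 0.68, 0.001]
contact_force: [0.5, -0.6, -0.3]
width: 0.0651
gripper_force: 0.0
clock: 43.82
position: [0.5302, 0.0341, 0.2333]
ee_rot: [0.0, 0.735, 0.679, 0.001]
contact_force: [0.3, -0.2, -0.3]
width: 0.0652
gripper_force: 0.0
t43.8 at [0.5302 0.0341 0.2333] head 1.492 shift [ 0.2989  0.0262 -0.0016] rows>=8 turn 1.492 rows>=12 w 0.065 gf 0 F [ 0.3 -0.2 -0.3] tilt 0.001
```

View pics/w6.png

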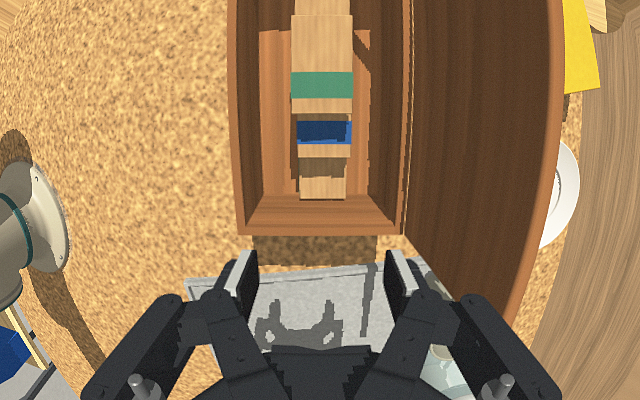

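The stack is a tidy running bond: green's top spans rows 14–112, the second course's near edge is at row 157, and the first course's near edge is at row 199.

Run:
```python
from h import *
w=np.load('w6.npz')
for n,u,z in[('g near',(322,112),.098),('g far',(322,14),.098),('c2 near',(324,157),.068),('c1 near',(323,199),.038),('rim',(322,234),.105)]: 
    p=wz(u,z,w);d=p[:2]-[.539,.144];print(n,p.round(4),'t',(d@[.076,.997]).round(4),'s',(d@[.997,-.076]).round(4))
```

```text
g near [0.5368 0.1044 0.098 ] t -0.0396 s 0.0009
g far [0.5434 0.1868 0.098 ] t 0.043 s 0.0011
c2 near [0.5354 0.0608 0.068 ] t -0.0832 s 0.0028
c1 near [0.5308 0.0092 0.038 ] t -0.135 s 0.002
rim [ 0.5286 -0.0006  0.105 ] t -0.145 s 0.0006
```

```bash
python3 - <<'E'
from h import *
w=np.load('w3.npz')
K=lambda u:wray(u,w['p'],w['M'],w['H'],w['K'])
C=np.array([.539,.144,0]);A=np.array([[.997,-.076,0],[.076,.997,0],[0,0,1]])
for n,a,b in[('pivot',(278,119),(140,296)),('lidpiv',(472,128),(110,90)),('knobbase',(357,113),(124,199))]:
    p,e=tri(K(a),ray('top',crop2px(b,170,165,6)));print(n,p.round(4),'chest',(A@(p-C)).round(4),e[0].round(4))
    
# knob on plane chest y=.154 for pivot: intersect wrist ray
for n,u in[('pivot',(278,119)),('knob',(353,119)),('lid',(472,128))]:
    o,d=K(u);o2=A@(o-C);d2=A@d
    for Y in(.150,.156): print(n,Y,(o2+d2*(Y-o2[1])/d2[1]).round(4))
E
python3 g.py .5845 .327 .22 1.494
```

```text
pivot [0.5269 0.2971 0.0914] chest [-0.0236  0.1517  0.0914] 0.0055
lidpiv [0.638  0.2959 0.179 ] chest [0.0872 0.159  0.179 ] 0.0002
knobbase [0.5843 0.3014 0.112 ] chest [0.0332 0.1604 0.112 ] 0.0021
pivot 0.15 [-0.0379  0.15    0.0102]
pivot 0.156 [-0.0263  0.156   0.1058]
knob 0.15 [0.04   0.15   0.0135]
knob 0.156 [0.0287 0.156  0.1082]
lid 0.15 [0.1527 0.15   0.0589]
lid 0.156 [0.1082 0.156  0.1402]
t43.9 at [0.5302 0.0351 0.2331] head 1.493 shift [0.2952 0.0314 0.0134] rows>=8 turn -0.001 rows>=1 w 0.065 gf 0 F [-0.5 -0.2  0.8] tilt 0.001
```

Everything agrees with the text: knob at chest (33, 186, 114 mm), lid pivot about (87, 179 mm), lower pivot about (-28, 59 mm). I'll move over the knob next.

```bash
python3 steer.py '0.0369 0 0 0;0.0369 0 0 0;0.0369 0 0 0;0.0369 0 0 0;0.0369 0 0 0' 0.05 20 >/dev/null; python3 steer.py '0.0369 0 0 0;0.0369 0 0 0;0.0369 0 0 0;0 0.0157 0 0;0 0.0157 0 0' >/dev/null; python3 steer.py '0 0 0 0;0 0 0 0' >/dev/null
python3 - <<'E'
from g import *
plan(.5845,.326,.116,1.494)
p,M,s=pose();r=manip.get_image('wrist');np.savez('w7',p=p,M=M,H=r['hand_eye'],K=r['camera_matrix'])
cv2.imwrite('pics/w7.png',r['img'][:,:,::-1])
E
```

```text
t44.9 at [0.5834 0.3285 0.232 ] head 1.496 shift [-0.0024  0.0014  0.116 ] rows>=3 turn 0.002 rows>=1 w 0.050 gf 0 F [-0.3  0.1  0.7] tilt 0.001
```

View pics/w7.png

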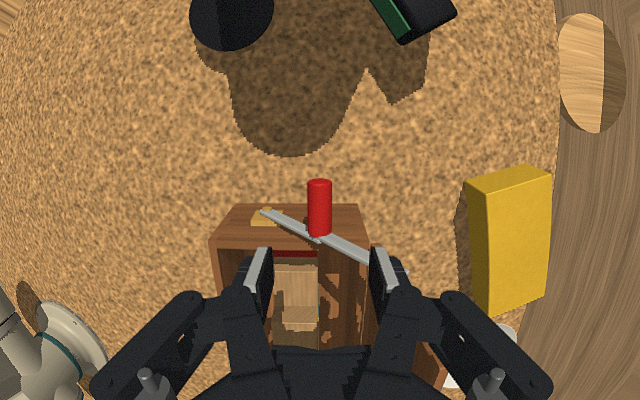

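The knob is centred between the jaws at (319,207).

```bash
python3 - <<'E'
from h import *
w=np.load('w7.npz');print(wz((319.5,181),.118,w),wz((319.5,235),.122,w))
E
python3 steer.py '0 0 0.03 0;0 0 0.03 0;0 0 0.03 0;0 0 0.02 0;0 0 0.006 0' > /dev/null;python3 steer.py '0 0 0 0;0 0 0 0'; python3 steer.py '0 0 0 0;0 0 0 0;0 0 0 0;0 0 0 0' 0.01 20; python3 g.py .5845 .326 .116 1.494
```

```text
[0.58346077 0.3463888  0.118     ] [0.5800538  0.30168777 0.122     ]
clock: 45.5
position: [0.5841, 0.3274, 0.1177]
ee_rot: [0.0, 0.734, 0.68, 0.001]
contact_force: [0.0, 0.0, -0.6]
width: 0.0501
gripper_force: 0.0
clock: 45.83
position: [0.5841, 0.3276, 0.1179]
ee_rot: [0.0, 0.734, 0.68, 0.001]
contact_force: [-1.7, -0.3, 3.2]
width: 0.0193
gripper_force: 19.7
t45.8 at [0.5841 0.3276 0.1179] head 1.494 shift [-0.0016  0.0005  0.0019] rows>=1 turn 0.000 rows>=1 w 0.019 gf 20 F [-1.7 -0.3  3.2] tilt 0.002
```

```bash
python3 steer.py '0 -0.0044 -0.0043 0;0 -0.0047 -0.004 0;0 -0.005 -0.0036 0;0 0 0 0'; python3 steer.py '0 -0.0052 -0.0033 0;0 -0.0055 -0.0028 0;0 -0.0056 -0.0024 0;0 0 0 0'
```

```text
clock: 46.17
position: [0.5701, 0.3286, 0.1298]
ee_rot: [0.001, 0.733, 0.68, 0.001]
contact_force: [3.5, 0.4, 0.9]
width: 0.0191
gripper_force: 20.1
clock: 46.5
position: [0.5533, 0.3298, 0.1377]
ee_rot: [0.0, 0.733, 0.68, 0.001]
contact_force: [2.2, 1.0, -0.0]
width: 0.0193
gripper_force: 20.3
```

```bash
python3 steer.py '0 -0.0057 -0.002 0;0 0 0 0;0 0 0 0'; python3 steer.py '0 0 0 0;0 0 0 0;0 0 0 0' 0.05; python3 steer.py '0 0 -0.02 0;0 0 -0.04 0;0 0 -0.04 0;0 0 -0.04 0;0 0 -0.04 0'; python3 steer.py '0 0 -0.02 0;0 0 0 0' 0.0 60
python3 - <<'E'
from g import *
C=np.array([.539,.144]);A=np.array([[.997,-.076],[.076,.997]])
g=C+A.T@[.125,0];print(g);plan(*g,.33,1.494)
r=manip.get_image('wrist')['img'][:,:,::-1];s=manip.get_image('scene')['img'][:,:,::-1]
cv2.imwrite('pics/v8.png',np.vstack([cv2.resize(r[100:,:],(640,300)),cv2.resize(s[60:190,200:480],(640,297),interpolation=cv2.INTER_CUBIC)]))
E
```

```text
clock: 46.75
position: [0.5478, 0.3302, 0.1393]
ee_rot: [-0.0, 0.734, 0.68, 0.0]
contact_force: [1.9, 2.9, 1.2]
width: 0.0193
gripper_force: 20.3
clock: 47.0
position: [0.5472, 0.3294, 0.1385]
ee_rot: [-0.0, 0.734, 0.68, -0.001]
contact_force: [-0.6, 0.3, -0.5]
width: 0.0502
gripper_force: 0.0
clock: 47.42
position: [0.5472, 0.3294, 0.3205]
ee_rot: [-0.0, 0.734, 0.68, -0.001]
contact_force: [0.3, 1.3, 0.2]
width: 0.0499
gripper_force: 0.0
clock: 47.58
position: [0.5495, 0.3306, 0.3455]
ee_rot: [0.002, 0.734, 0.68, 0.005]
contact_force: [0.1, 0.4, 0.5]
width: 0.0268
gripper_force: 0.0
[0.663625 0.1345  ]
t47.6 at [0.5495 0.3306 0.3455] head 1.494 shift [-0.1869  0.1286  0.0157] rows>=6 turn 0.000 rows>=1 w 0.027 gf 0 F [0.1 0.4 0.5] tilt 0.011
```

View pics/v8.png

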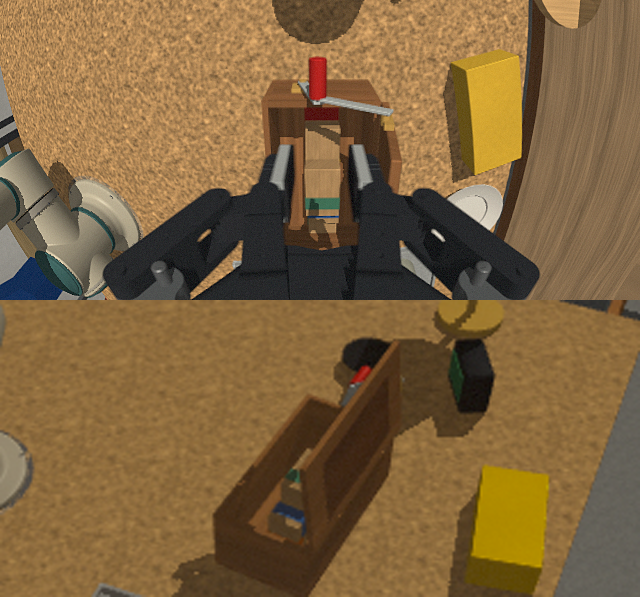

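The knee is folded well up, with the knob at (317,80) in the wrist view. The lid is still nearly upright. I'll go over and behind it with the jaws closed.

```bash
python3 steer.py '-0.0312 0.021 0 0;-0.0312 0.021 0 0;-0.0312 0.021 0 0;-0.0312 0.021 0 0;-0.0312 0.021 0 0' >/dev/null; python3 steer.py '-0.0312 0.021 0 0;0 0 0 0;0 0 0 0'; python3 g.py .659 .135 .252 1.494
```

```text
clock: 48.35
position: [0.6593, 0.1313, 0.3355]
ee_rot: [-0.002, 0.735, 0.678, -0.002]
contact_force: [-0.6, 0.6, -0.8]
width: 0.0002
gripper_force: 0.0
t48.4 at [0.6593 0.1313 0.3355] head 1.491 shift [ 0.0037 -0.0001  0.0835] rows>=3 turn -0.003 rows>=1 w 0.000 gf 0 F [-0.6  0.6 -0.8] tilt 0.006
```

```bash
python3 steer.py '0 0 0.03 0;0 0 0.03 0;0 0 0.022 0;0 0 0 0;0 0 0 0'; python3 steer.py '0 -0.008 0 0;0 -0.008 0 0;0 -0.008 0 0;0 0 0 0'|sed -n 2,4p; python3 steer.py '0 -0.006 0 0;0 -0.006 0 0;0 0 0 0'|sed -n 2,4p
```

```text
clock: 48.77
position: [0.6576, 0.1347, 0.2549]
ee_rot: [-0.002, 0.733, 0.68, -0.002]
contact_force: [0.1, 0.9, 0.2]
width: -0.0
gripper_force: 0.0
position: [0.6337, 0.136, 0.2589]
ee_rot: [0.0, 0.733, 0.68, 0.001]
contact_force: [-0.1, 1.1, -0.3]
position: [0.6221, 0.1366, 0.2575]
ee_rot: [-0.0, 0.734, 0.68, -0.0]
contact_force: [-0.6, -0.0, 0.3]
```

```bash
python3 steer.py '0 -0.006 0.003 0;0 -0.006 0.003 0;0 0 0 0'|sed -n 2,4p; python3 steer.py '0 -0.006 0.001 0;0 -0.006 0.001 0;0 0 0 0'|sed -n 2,4p
```

```text
position: [0.6107, 0.1373, 0.2509]
ee_rot: [0.0, 0.734, 0.68, 0.0]
contact_force: [-0.6, 0.2, -0.0]
position: [0.5982, 0.1383, 0.2488]
ee_rot: [-0.0, 0.734, 0.68, -0.001]
contact_force: [0.6, -1.1, 0.0]
```

```bash
python3 steer.py '0 -0.006 0.001 0;0 -0.006 0.001 0;0 0 0 0'|sed -n 2,4p; python3 steer.py '0 -0.006 0.002 0;0 -0.006 0.002 0;0 0 0 0'|sed -n 2,4p
```

```text
position: [0.5857, 0.1393, 0.2464]
ee_rot: [-0.001, 0.734, 0.68, -0.001]
contact_force: [-0.9, 0.7, 0.9]
position: [0.5737, 0.1402, 0.2424]
ee_rot: [-0.001, 0.734, 0.68, -0.001]
contact_force: [-0.9, 0.7, 0.5]
```

Run:
```python
from h import *
C=np.array([.539,.144,0]);A=np.array([[.997,-.076,0],[.076,.997,0],[0,0,1]])
for uv,y in [((200+398/2.286,60+43/2.285),.146),((200+304/2.286,60+170/2.285),-.146)]:
  for a in np.arange(0,.8,.1):
    f=1.658-a;P=np.array([.075-.15*np.cos(f),y,.105+.15*np.sin(f)]);P2=P+[.01*np.sin(f),0,.01*np.cos(f)]
    print(uv,a.round(1),proj('scene',A.T@P+C).round(1),proj('scene',A.T@P2+C).round(1))
```

```text
(374.10323709536306, 78.81838074398249) 0.0 [381.7  80.1] [384.6  81.2]
(374.10323709536306, 78.81838074398249) 0.1 [377.4  78.5] [380.3  79.4]
(374.10323709536306, 78.81838074398249) 0.2 [373.   77.3] [375.9  78. ]
(374.10323709536306, 78.81838074398249) 0.3 [368.7  76.6] [371.6  76.9]
(374.10323709536306, 78.81838074398249) 0.4 [364.5  76.2] [367.3  76.3]
(374.10323709536306, 78.81838074398249) 0.5 [360.4  76.3] [363.1  76.1]
(374.10323709536306, 78.81838074398249) 0.6 [356.5  76.7] [359.1  76.3]
(374.10323709536306, 78.81838074398249) 0.7 [352.8  77.6] [355.2  76.9]
(332.98337707786527, 134.39824945295405) 0.0 [340.8 137.4] [343.9 138.8]
(332.98337707786527, 134.39824945295405) 0.1 [336.1 135.4] [339.2 136.6]
(332.98337707786527, 134.39824945295405) 0.2 [331.3 133.9] [334.5 134.8]
(332.98337707786527, 134.39824945295405) 0.3 [326.7 132.8] [329.8 133.4]
(332.98337707786527, 134.39824945295405) 0.4 [322.2 132. ] [325.2 132.4]
(332.98337707786527, 134.39824945295405) 0.5 [317.9 131.8] [320.7 131.8]
(332.98337707786527, 134.39824945295405) 0.6 [313.8 131.9] [316.5 131.7]
(332.98337707786527, 134.39824945295405) 0.7 [310.1 132.4] [312.5 131.9]
```

```bash
cat > lid.py <<'E'
from h import *
from rig import manip
C=np.array([.539,.144,0]);A=np.array([[.997,-.076,0],[.076,.997,0],[0,0,1]])
def pts(a,n=60):
    f=1.658-a;o=[]
    for y in np.linspace(-.14,.14,n):
        o.append(A.T@np.array([.075-.15*np.cos(f)+.005*np.sin(f),y,.105+.15*np.sin(f)+.005*np.cos(f)])+C)
    return o
def prof(c,im):
    r=[]
    for a in np.arange(-.1,1.7,.05):
        u=np.array([proj(c,p) for p in pts(a)],np.float32)
        v=cv2.remap(im.astype(np.float32),u[:,0].reshape(-1,1),u[:,1].reshape(-1,1),cv2.INTER_LINEAR).reshape(-1,3)
        r.append((round(a,2),v))
    return r
if __name__=='__main__':
    for c in('scene','top'):
        i0=cv2.imread(f'pics/{c}0.png')[:,:,::-1];im=manip.get_image(c)['img']
        P0=prof(c,i0);ref=np.median(P0[2][1],axis=0)
        for nm,P in(('start',P0),('now',prof(c,im))):
            print(c,nm,[(float(a),round(float(np.mean(np.linalg.norm(v-ref,axis=1)<25)),2)) for a,v in P if np.mean(np.linalg.norm(v-ref,axis=1)<25)>.3])
E
python3 lid.py
```

```text
scene start [(0.0, 1.0), (0.7, 0.58), (0.75, 0.62)]
scene now [(0.7, 0.55), (0.75, 0.58)]
top start [(0.0, 0.98), (0.55, 0.4), (0.6, 0.42), (0.65, 0.43), (1.1, 0.57), (1.15, 0.57), (1.2, 0.58), (1.25, 0.53), (1.3, 0.57), (1.35, 0.58), (1.4, 0.57), (1.45, 0.9), (1.5, 0.98)]
top now [(1.15, 0.33), (1.2, 0.45), (1.25, 0.45), (1.3, 0.45), (1.35, 0.45), (1.4, 0.45), (1.45, 0.55), (1.5, 0.52)]
```

Run:
```python
from lid import *
v=cv2.imread('pics/v8.png')[300:];old=cv2.imread('pics/scene0.png')[:,:,::-1].copy()
old[60:190,200:480]=cv2.resize(v,(280,130),interpolation=cv2.INTER_AREA)[:,:,::-1]
now=manip.get_image('scene')['img'];cv2.imwrite('pics/s9.png',now[:,:,::-1])
for nm,im in(('old',old),('now',now)):
    print(nm,[(float(a),*np.median(x[5:25],axis=0).round().astype(int).tolist(),*np.std(x[5:25],axis=0).round().astype(int).tolist()) for a,x in prof('scene',im) if a<1.0])
```

```text
old [(-0.1, 62, 38, 19, 1, 1, 1), (-0.05, 62, 38, 20, 1, 1, 2), (0.0, 59, 36, 19, 1, 1, 1), (0.05, 56, 35, 19, 1, 1, 2), (0.1, 69, 43, 23, 1, 1, 1), (0.15, 78, 51, 25, 1, 1, 1), (0.2, 101, 65, 32, 2, 2, 1), (0.25, 102, 66, 33, 6, 6, 4), (0.3, 66, 43, 21, 20, 17, 11), (0.35, 66, 43, 22, 2, 1, 1), (0.4, 64, 42, 21, 2, 2, 1), (0.45, 65, 43, 22, 3, 2, 2), (0.5, 68, 45, 22, 2, 2, 1), (0.55, 71, 46, 22, 2, 1, 1), (0.6, 74, 49, 24, 2, 1, 1), (0.65, 79, 51, 26, 2, 1, 1), (0.7, 108, 70, 35, 2, 2, 1), (0.75, 126, 87, 45, 2, 2, 2), (0.8, 140, 106, 59, 6, 5, 3), (0.85, 145, 110, 62, 6, 5, 3), (0.9, 145, 109, 61, 5, 4, 3), (0.95, 145, 109, 61, 4, 3, 2)]
now [(-0.1, 72, 43, 24, 1, 1, 2), (-0.05, 74, 45, 24, 1, 1, 1), (0.0, 75, 46, 25, 1, 1, 2), (0.05, 78, 47, 26, 1, 1, 2), (0.1, 76, 46, 24, 1, 1, 1), (0.15, 72, 43, 23, 6, 4, 2), (0.2, 53, 34, 19, 9, 5, 4), (0.25, 50, 32, 18, 9, 8, 10), (0.3, 51, 34, 19, 6, 11, 14), (0.35, 58, 37, 20, 4, 8, 11), (0.4, 67, 44, 23, 5, 2, 2), (0.45, 69, 45, 22, 3, 2, 1), (0.5, 69, 44, 22, 1, 1, 1), (0.55, 69, 45, 23, 1, 1, 1), (0.6, 74, 47, 24, 2, 1, 1), (0.65, 79, 51, 26, 2, 2, 2), (0.7, 112, 73, 36, 3, 2, 2), (0.75, 126, 86, 44, 2, 3, 2), (0.8, 142, 108, 60, 7, 6, 4), (0.85, 147, 112, 63, 6, 5, 3), (0.9, 147, 112, 62, 6, 5, 3), (0.95, 146, 110, 62, 5, 4, 2)]
```

The lid has moved with the fingers: its lit edge is no longer at 0.2 rad. I'll follow the arc down slowly.

```bash
python3 steer.py '0 -0.0068 0.0032 0;0 -0.0066 0.0036 0;0 -0.0064 0.004 0;0 -0.0061 0.0044 0;0 0 0 0'|sed -n 2,4p; python3 steer.py '0 -0.0058 0.0047 0;0 -0.0055 0.0051 0;0 -0.0052 0.0054 0;0 -0.0049 0.0057 0;0 0 0 0'|sed -n 2,4p
python3 - <<'E'
from lid import *
now=manip.get_image('scene')['img'];
print([(float(a),*np.median(x[5:25],axis=0).round().astype(int).tolist(),*np.std(x[5:25],axis=0).round().astype(int).tolist()) for a,x in prof('scene',now)])
E
```

```text
position: [0.5473, 0.1422, 0.2266]
ee_rot: [-0.001, 0.733, 0.68, -0.001]
contact_force: [0.6, -0.2, -0.6]
position: [0.5261, 0.1437, 0.2052]
ee_rot: [-0.001, 0.734, 0.68, -0.002]
contact_force: [-0.5, 0.5, 0.3]
[(-0.1, 110, 71, 36, 3, 2, 2), (-0.05, 86, 52, 27, 4, 3, 2), (0.0, 84, 51, 27, 1, 1, 1), (0.05, 87, 53, 28, 1, 1, 1), (0.1, 87, 53, 28, 1, 1, 2), (0.15, 90, 54, 28, 1, 1, 1), (0.2, 93, 56, 29, 1, 1, 2), (0.25, 91, 54, 29, 1, 1, 1), (0.3, 87, 53, 27, 1, 1, 2), (0.35, 85, 51, 28, 1, 1, 1), (0.4, 82, 50, 26, 7, 5, 3), (0.45, 59, 38, 23, 12, 7, 5), (0.5, 52, 32, 20, 10, 9, 10), (0.55, 51, 32, 22, 10, 11, 14), (0.6, 56, 38, 23, 8, 11, 15), (0.65, 67, 45, 24, 5, 6, 12), (0.7, 68, 45, 24, 8, 6, 10), (0.75, 71, 46, 26, 17, 11, 5), (0.8, 72, 47, 25, 17, 11, 5), (0.85, 71, 46, 23, 16, 10, 5), (0.9, 70, 46, 23, 11, 7, 4), (0.95, 72, 47, 24, 1, 2, 2), (1.0, 78, 53, 27, 2, 2, 2), (1.05, 92, 65, 34, 2, 2, 2), (1.1, 107, 77, 41, 4, 3, 2), (1.15, 117, 85, 47, 5, 4, 3), (1.2, 121, 89, 49, 5, 4, 3), (1.25, 119, 88, 48, 5, 4, 3), (1.3, 112, 81, 45, 4, 3, 2), (1.35, 99, 70, 37, 10, 9, 6), (1.4, 84, 58, 31, 18, 15, 9), (1.45, 75, 50, 27, 24, 20, 12), (1.5, 72, 48, 26, 29, 25, 15), (1.55, 72, 47, 26, 32, 28, 16), (1.6, 73, 48, 25, 33, 28, 17), (1.65, 74, 49, 26, 31, 26, 15)]
```

```bash
python3 steer.py '0 -0.0045 0.006 0;0 -0.0042 0.0062 0;0 -0.0038 0.0065 0;0 -0.0034 0.0067 0;0 0 0 0'|sed -n 2,4p; python3 steer.py '0 -0.003 0.0069 0;0 -0.0026 0.007 0;0 -0.0021 0.0072 0;0 0 0 0;0 0 0 0'|sed -n 2,4p; python3 g.py .488 .145 .137 1.494
```

```text
position: [0.5105, 0.1448, 0.1796]
ee_rot: [-0.001, 0.734, 0.68, -0.002]
contact_force: [0.1, -0.6, -0.7]
position: [0.5043, 0.1454, 0.1596]
ee_rot: [-0.0, 0.734, 0.68, -0.001]
contact_force: [-0.0, 0.2, 0.1]
t52.2 at [0.5043 0.1454 0.1596] head 1.494 shift [-0.0016 -0.0162  0.0226] rows>=1 turn 0.000 rows>=1 w 0.000 gf 0 F [-0.   0.2  0.1] tilt 0.002
```

```bash
python3 steer.py '0 -0.003 0.006 0;0 -0.002 0.006 0;0 -0.001 0.005 0;0 0 0 0;0 0 0 0'|sed -n 2,4p; python3 steer.py '0 0 0.003 0;0 0 0.003 0;0 0 0 0;0 0 0 0'|sed -n 2,4p
```

```text
position: [0.4982, 0.1459, 0.1428]
ee_rot: [-0.0, 0.734, 0.68, -0.001]
contact_force: [0.5, -0.5, -0.2]
position: [0.4989, 0.1459, 0.1372]
ee_rot: [0.0, 0.734, 0.68, -0.0]
contact_force: [0.5, 0.1, 0.3]
```

```bash
python3 steer.py '0 0 0.003 0;0 0 0 0;0 0 0 0'|sed -n 2,4p; python3 steer.py '0 0 0.003 0;0 0 0 0;0 0 0 0'|sed -n 2,4p;python3 - <<'E'
from g import *
t=manip.get_image('top')['img'];s=manip.get_image('scene')['img'];cv2.imwrite('pics/t10.png',t[:,:,::-1]);cv2.imwrite('pics/s10.png',s[:,:,::-1])
print(pose()[2]['contact_force'],pose()[2]['effort'])
hsv=cv2.cvtColor(s,cv2.COLOR_RGB2HSV);
m=cv2.inRange(hsv,(0,200,100),(6,255,255));y,x=np.nonzero(m[60:200,250:420]);print('red scene',len(x),x.mean()+250 if len(x) else 0,y.mean()+60 if len(x) else 0)
h2=cv2.cvtColor(t,cv2.COLOR_RGB2HSV);m=cv2.inRange(h2,(0,200,100),(6,255,255))[150:250,150:290];y,x=np.nonzero(m);print('red top',len(x),x.mean()+150 if len(x) else 0,y.mean()+150 if len(x) else 0)
E
```

```text
position: [0.4991, 0.146, 0.1369]
ee_rot: [0.001, 0.734, 0.68, 0.001]
contact_force: [-4.2, -0.2, 16.7]
position: [0.4992, 0.146, 0.1368]
ee_rot: [0.001, 0.733, 0.68, 0.001]
contact_force: [-10.3, -1.9, 34.2]
[-9.2727924  -2.97226589 33.71299175] [-4.86339871e-01 -2.10596627e+01 -1.52646607e+01  1.09656779e-01
 -3.51752669e+00 -1.90328574e-03]
red scene 26 339.2307692307692 90.0
red top 66 178.92424242424244 228.66666666666669
```

The lid is on its stop: the tip stands at z = 0.115 with a clear 34 N reaction. I'll lift off and find the scoop.

```bash
python3 steer.py '0 0 -0.01 0;0 0 -0.02 0;0 0 -0.03 0;0 0 -0.03 0;0 0 0 0' 0.04 20 |tail -6
cat > scoop.py <<'E'
from g import *
for c,z in(('top',.028),('scene',.028)):
    im=manip.get_image(c)['img'];h=cv2.cvtColor(im,cv2.COLOR_RGB2HSV)
    m=cv2.inRange(h,(100,190,80),(125,255,255));n,l,st,ce=cv2.connectedComponentsWithStats(m)
    for i in range(1,n):
        if st[i,4]>40:
            y,x=np.nonzero(l==i);P=np.array([onz(c,(a,b),z)[:2] for a,b in zip(x,y)])
            if not(.4<P[:,0].mean()<.75 and -.6<P[:,1].mean()<-.2):continue
            mu=P.mean(0);d=np.linalg.svd(P-mu)[2][0];t=(P-mu)@d;print(c,st[i],mu.round(4),'dir',d.round(3),'ends',(mu+d*t.min()).round(4),(mu+d*t.max()).round(4))
E
python3 scoop.py
```

```text
clock: 53.98
position: [0.5024, 0.1465, 0.2271]
ee_rot: [0.003, 0.734, 0.68, 0.005]
contact_force: [0.9, 0.9, -0.6]
width: 0.04
gripper_force: 0.0
top [379 193  10  33 150] [ 0.5783 -0.4061] dir [-1.    -0.028] ends [ 0.6298 -0.4047] [ 0.5082 -0.4081]
```

```bash
python3 g.py .555 -.4068 .2 3.17
```

```text
t54.1 at [0.4996 0.1461 0.2226] head 1.494 shift [-0.547   0.0973  0.0226] rows>=14 turn -1.676 rows>=14 w 0.040 gf 0 F [ 0.1  0.1 -1. ] tilt 0.003
```

```bash
python3 steer.py '-0.039 0.007 0 0;-0.039 0.007 0 0;-0.039 0.007 0 0;-0.039 0.007 0 0;-0.039 0.007 0 0' 0.04 20 >/dev/null; python3 steer.py '-0.039 0.007 0 0;-0.039 0.007 0 0;-0.039 0.007 0 0;-0.039 0.007 0 0;-0.039 0.007 0 0' >/dev/null; python3 steer.py '-0.039 0.007 0 0;-0.039 0.007 0 0;-0.039 0.007 0 0;-0.039 0.007 0 0;0 0 0 -0.12' >/dev/null; python3 steer.py '0 0 0 -0.12;0 0 0 -0.12;0 0 0 -0.12;0 0 0 -0.12;0 0 0 -0.12' >/dev/null; python3 steer.py '0 0 0 -0.12;0 0 0 -0.12;0 0 0 -0.12;0 0 0 -0.12;0 0 0 -0.12' >/dev/null; python3 steer.py '0 0 0 -0.12;0 0 0 -0.12;0 0 0 -0.12;0 0 0 0;0 0 0 0' >/dev/null
python3 - <<'E'
from g import *
plan(.555,-.4068,.2,3.17)
p,M,s=pose();r=manip.get_image('wrist');np.savez('w8',p=p,M=M,H=r['hand_eye'],K=r['camera_matrix'])
cv2.imwrite('pics/w8.png',r['img'][:,:,::-1])
E
```

```text
t56.6 at [ 0.5544 -0.4055  0.2196] head -3.112 shift [-0.0006 -0.0013  0.0196] rows>=1 turn 0.001 rows>=1 w 0.040 gf 0 F [-0.1  0.2  0.8] tilt 0.003
```

View pics/w8.png

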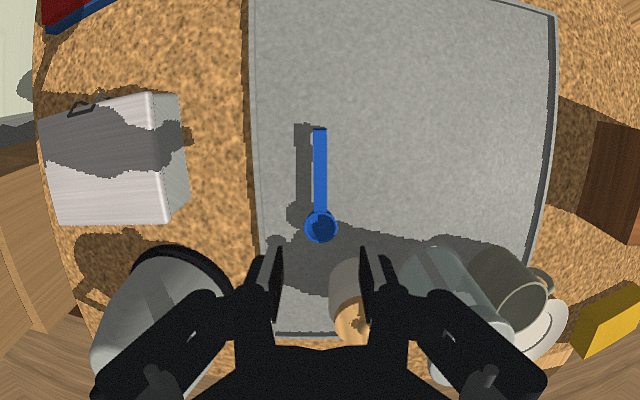

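The scoop has been knocked aside. Its cup is now at (320,227) and the handle runs straight up to (320,128), square to the jaws.

Run:
```python
from g import *
w=np.load('w8.npz');c=wz((320,227),.03,w);e=wz((320,129),.029,w);print(c,e,np.linalg.norm(c-e))
g=c+(e-c)/np.linalg.norm(e-c)*.055;print(g);plan(g[0],g[1],.033,3.17)
```

```text
[ 0.60957517 -0.40378561  0.03      ] [ 0.5036551  -0.40686167  0.029     ] 0.10596944520114442
[ 0.5546008  -0.40538214  0.02948098]
t56.6 at [ 0.5545 -0.4056  0.22  ] head -3.112 shift [-4.00e-04 -1.00e-04  1.87e-01] rows>=5 turn 0.002 rows>=1 w 0.040 gf 0 F [0.3 0.1 0.1] tilt 0.002
```

```bash
python3 steer.py '0 0 0.035 0;0 0 0.04 0;0 0 0.04 0;0 0 0.04 0;0 0 0.024 0' >/dev/null; python3 steer.py '0 0 0.006 0;0 0 0 0;0 0 0 0'|sed -n 2p; python3 steer.py '0 0 0 0;0 0 0 0;0 0 0 0;0 0 0 0' 0.0 40;python3 steer.py '0 0 -0.02 0;0 0 -0.04 0;0 0 -0.04 0;0 0 -0.04 0;0 0 -0.04 0'; python3 steer.py '0 0 -0.02 0;0 0 0 0' >/dev/null;python3 g.py .5405 .175 .23 1.494
```

```text
position: [0.5557, -0.4066, 0.0373]
clock: 57.63
position: [0.5562, -0.407, 0.039]
ee_rot: [0.002, -0.016, 1.0, -0.002]
contact_force: [1.3, -1.0, 7.0]
width: 0.0127
gripper_force: 40.1
clock: 58.05
position: [0.5545, -0.4056, 0.2187]
ee_rot: [0.0, -0.016, 1.0, -0.0]
contact_force: [0.8, -1.0, -0.6]
width: 0.0127
gripper_force: 39.3
t58.2 at [ 0.557  -0.4078  0.2442] head -3.109 shift [-0.0024  0.5831  0.0088] rows>=14 turn 1.680 rows>=14 w 0.012 gf 39 F [ 0.4 -0.9 -0.5] tilt 0.013
```

```bash
python3 steer.py '0 0.0416 0 0;0 0.0416 0 0;0 0.0416 0 0;0 0.0416 0 0;0 0.0416 0 0' >/dev/null; python3 steer.py '0 0.0416 0 0;0 0.0416 0 0;0 0.0416 0 0;0 0.0416 0 0;0 0.0416 0 0' >/dev/null; python3 steer.py '0 0.0416 0 0;0 0.0416 0 0;0 0.0416 0 0;0 0.0416 0 0;0 0 0 0.12' >/dev/null; python3 steer.py '0 0 0 0.12;0 0 0 0.12;0 0 0 0.12;0 0 0 0.12;0 0 0 0.12' >/dev/null; python3 steer.py '0 0 0 0.12;0 0 0 0.12;0 0 0 0.12;0 0 0 0.12;0 0 0 0.12' >/dev/null; python3 steer.py '0 0 0 0.12;0 0 0 0.12;0 0 0 0.12;0 0 0 0;0 0 0 0' >/dev/null;python3 g.py .5405 .175 .150 1.494
```

```text
t60.7 at [0.5353 0.176  0.2358] head 1.497 shift [-0.0006  0.0054  0.0858] rows>=3 turn 0.003 rows>=1 w 0.012 gf 39 F [-0.3 -0.5 -1.4] tilt 0.001
```

```bash
python3 steer.py '0 0.004 0.03 0;0 0 0.03 0;0 0 0.016 0;0 0 0.004 0;0 0 0 0'
python3 - <<'E'
from rig import manip
import cv2,numpy as np
im=manip.get_image('wrist')['img'];m=cv2.inRange(cv2.cvtColor(im,cv2.COLOR_RGB2HSV),(100,190,60),(125,255,255))
y,x=np.nonzero(m);print(len(x),x.min(),x.max(),y.min(),y.max())
E
```

```text
clock: 61.13
position: [0.5388, 0.1756, 0.1549]
ee_rot: [-0.001, 0.733, 0.68, -0.002]
contact_force: [0.2, 0.4, 0.5]
width: 0.0127
gripper_force: 39.4
4938 26 340 159 398
```

```bash
python3 steer.py '0 0 0.003 0;0 0 0 0;0 0 0 0'|sed -n 2,4p; python3 steer.py '0 0 0.002 0;0 0 0 0;0 0 0 0'|sed -n 2,4p; python3 steer.py '0 0 0.002 0;0 0 0 0;0 0 0 0'|sed -n 2,4p
```

```text
position: [0.5404, 0.176, 0.1545]
ee_rot: [0.001, 0.733, 0.68, 0.001]
contact_force: [-0.0, 0.2, -0.5]
position: [0.5398, 0.1758, 0.1516]
ee_rot: [0.0, 0.734, 0.68, 0.0]
contact_force: [1.1, 0.0, -0.4]
position: [0.5397, 0.1758, 0.1492]
ee_rot: [-0.0, 0.734, 0.68, -0.0]
contact_force: [0.5, 0.5, -0.3]
```

```bash
python3 steer.py '0 0 0.0015 0;0 0 0 0;0 0 0 0'|sed -n 2,4p; python3 steer.py '0 0 0.0015 0;0 0 0 0;0 0 0 0'|sed -n 2,4p
```

```text
position: [0.5401, 0.1759, 0.1481]
ee_rot: [0.0, 0.734, 0.68, 0.0]
contact_force: [0.4, 0.9, 1.4]
position: [0.5403, 0.1759, 0.1479]
ee_rot: [0.001, 0.734, 0.68, 0.001]
contact_force: [-1.8, -0.3, 8.4]
```

Contact on the lid at exactly the predicted height. Now I'll release the scoop gently, retreat and check.

```bash
python3 steer.py '0 0 -0.001 0;0 0 0 0' >/dev/null; python3 steer.py '0 0 0 0;0 0 0 0;0 0 0 0' 0.035|tail -3; python3 steer.py '0 0 -0.01 0;0 0 -0.03 0;0 0 -0.04 0;0 0 -0.04 0;0 0 -0.03 0' >/dev/null; python3 steer.py '-0.04 -0.01 0 0;-0.04 -0.01 0 0;-0.04 -0.01 0 0;-0.04 -0.01 0 0;-0.04 -0.01 0 0'>/dev/null; python3 steer.py '-0.04 -0.02 0 0;-0.04 -0.02 0 0;-0.04 -0.02 0 0;0 0 0 0;0 0 0 0'
python3 - <<'E'
from g import *
A=np.array([[.997,-.076],[.076,.997]]);pts={}
for c in('top','scene'):
    im=manip.get_image(c)['img'];cv2.imwrite(f'pics/{c}_end.png',im[:,:,::-1]);h=cv2.cvtColor(im,cv2.COLOR_RGB2HSV)
    m=cv2.inRange(h,(100,170,60),(125,255,255));n,l,st,ce=cv2.connectedComponentsWithStats(m)
    for i in range(1,n):
        if st[i,4]>25:
            y,x=np.nonzero(l==i);P=np.array([onz(c,(a,b),.135)[:2] for a,b in zip(x,y)]);Q=(P-[.539,.144])@A.T
            if abs(Q.mean(0)).max()<.3: print(c,st[i],'chest frame min',Q.min(0).round(3),'max',Q.max(0).round(3)); pts[c]=ce[i]
if len(pts)==2: print(tri(ray('top',pts['top']),ray('scene',pts['scene'])))
print(manip.get_state()['clock'])
E
```

```text
contact_force: [0.0, -0.1, -0.1]
width: 0.035
gripper_force: 0.0
clock: 64.1
position: [0.4095, -0.1287, 0.2981]
ee_rot: [0.0, 0.735, 0.678, 0.0]
contact_force: [0.5, 0.3, 0.7]
width: 0.0354
gripper_force: 0.0
top [209 205  35  10 176] chest frame min [-0.012 -0.038] max [0.021 0.084]
scene [334 111  13  16  56] chest frame min [-0.006  0.004] max [0.006 0.084]
(array([0.54536771, 0.15594863, 0.15947019]), [np.float64(0.007536849647985673), np.float64(0.007536849647985658)])
64.2
```

```bash
python3 -c "
from rig import manip
print(manip.sign_off())"
```

```text
the job is handed in; nothing more can be done
None
```

I handed the job in at about 64 s of the 210 s limit: all six cartons are laid in running bond, the stay is unlocked, the lid is shut and the blue scoop rests on it; sign-off returned no verdict, so whether it passed is not confirmed.

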